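# Fit the gallery posts on the adobe shelf

## Robot

A 6-joint arm with a two-finger parallel gripper is mounted at the origin on the work surface. World frame = base frame: x ahead of the robot, y to its left, z up, the work surface at z = 0. Lengths are in m, angles in rad, forces in N, time in s.
With the tool pointing down it reaches from about 0.375 to 0.9 m from the base axis. Payload 3.1 kg.
Tool frame: the origin (TCP) lies on the centre line of the jaws, within the pads' length; the fingertips stand 8 mm ahead of it and the grasp point (between the pads) lies 11 mm behind it; z points along the fingers, y is the line along which they close (so a half turn about z gives the same grasp; the last joint's range is limited). The gripper opens to 87 mm and grips with 3 to 60 N. Pads are 19 mm wide; open, the fingers measure 117 mm over their backs; the gripper's body (75 mm by 190 mm) begins 51 mm behind the grasp point.
Start: joints at [-1.407, 0.527, 1.433, -0, 1.181, -0.178], TCP at [0.21, -0.589, 0.231] pointing down, gripper open.
Joint ranges: [-3.08, 3.08], [-0.75, 2.2], [0.22, 2.44], [-1.43, 4.57], [0, 2.65], [-2.85, 2.85]. Speed limits (rad/s): [2.79, 2.79, 3.14, 3.14, 3.14, 3.14].

## Interface

Orientations are given as a unit quaternion [x, y, z, w].
In Python, from rig import robot gives the robot as it stands. The module is installed in compiled form; this text tells all that it offers.
- The arm moves only by the tool send_rows, never from a script. Its argument "increments" is one flat list of numbers, 7 for each row, row after row: the turn, a rotation vector about the world's x, y, z in rad, then the shift along the world's x, y, z in cm, then the opening, from 0 (shut) to 1 (fully open). A call has 1 to 20 rows; each row shifts and turns the commanded pose from where the row before left it; what a row does not reach is not made up. A row lasts 1/12 s, in which the tool goes at most 41.7 mm and 7.16 degrees, less where a joint would pass 70% of its speed; a pose out of reach is approached as far as the arm can. A call is refused whole if a number of a shift passes 4.17 or a number of a turn 0.125, either way. A call with a gripper value outside its range is refused whole. The fingers move at their own pace and stop on an object; "newtons" is the grip in N (left out, the last holds). Time passes only in rows, so rows that do not move let the fingers close. It gives the time, the measured TCP pose, the force, the opening and the grip force at its end, in the units of the state.
- robot.get_obs(): the state, without advancing time (a new reading comes with each control period).
- robot.camera(name): name is "scene" or "top" or "wrist"; returns a dict with "image" (384x512x3 uint8, red, green, blue), "range_z" (384x512 float32, m along the optical axis (not along the pixel's ray), 0 where there is no reading), "fx", "fy", "cx", "cy" (pixels), "R" (3x3) and "t" (3): a world point X has camera coordinates R X + t. Camera axes: x right, y down, z forward; pixel columns grow to the right and rows downward; lengths in m; the calibration is good to about 2 mm. A picture is of the moment at which its call begins.
- robot.hand_in(): hands the job in; it is judged then, once.
The state is a dict: "time": time; "q": joint angles; "joint_velocities": joint speeds; "joint_torque": joint torques, N m; "position": TCP position; "tool_rot": TCP orientation; "ft_force": force on the tool from outside, world axes, zero at the start; "moment": the same for the moment, N m; "grip_width": finger opening in m; "grip_force": force on a finger pad.
Only numpy, scipy, OpenCV 4.12 (cv2) and the standard library are available. Lean on these libraries where they do the work, as an engineer would, in place of code of your own. Each camera call takes 0.05 s, during which the arm holds its last target. There are 200 camera calls.

## Task

Pull the little chest's drawer open, take out every brass post in it, and stand each one upright in a well of its own on the oak gallery board: slide the post about on the well's floor until it finds the hidden socket and drops fully home, then let go. Finish with the drawer fully shut, and do not disturb the vase, the bean pot or the coaster.

Things in the scene. Friction and masses are not known exactly. Their poses are not given: they have to be found in the camera images.
- chest_drawer0 (a joint): travel of the chest's drawer in m: 0 shut, 0.165 fully open; slides along the chest's -x, stays where it is left (about 1 N of friction)
- chest_drawer0_handle (a point): middle of the drawer's dark steel bar handle: a horizontal bar 11 mm thick and 110 mm long (along the chest's y), 35 mm clear in front of the drawer's face (centre to face), 62 mm above the work surface; moves with the drawer
- chest: small light wooden chest, fixed, 240 mm deep (x), 220 mm wide (y), 100 mm tall; origin at the centre of its underside, x from its front to its back, z up. Drawer 207 mm long and 190 mm wide outside, with 6 mm walls; its floor inside is 22 mm, its side walls' tops 78 mm, its front (15 mm thick) 88 mm above the work surface. The posts stand in its front half
- board: oak gallery board, pale frame round dark wells, fixed, 100 mm (x) by 385 mm (y), 35 mm tall; origin at the centre of its underside, z up; four wells in a row along its y, 91 mm apart. Each has a hidden socket 36.5 mm in diameter, 22 mm deep, closed flush by a cap on a weak spring (below 0.5 N), which sinks under a post that stands squarely over it; the rest of the well's floor is solid
- vase: bystander: cream ceramic vase, 108 mm wide, 195 mm tall, origin at the centre of its underside
- beanpot: bystander: dark clay bean pot with its lid on, 156 mm wide, 160 mm tall, origin at the centre of its underside
- coaster: bystander: square slate coaster, 85 mm, 7 mm thick, origin at the centre of its underside
- dispenser: bystander, fixed: white dish (90 by 130 mm, 22 mm tall, origin at the centre of its underside) with a push dispenser 180 mm tall standing just behind it (+x)
- well0 (a point): centre of a square well (60 by 60 mm), at the level of its flat floor (32 mm above the work surface, 3 mm below the rim); x, y as the board's, z up. Hidden under the floor is one blind round socket (see board), its centre up to 6 mm in x and up to 6 mm in y off this point, differently for each well; it cannot be seen or read. A fully seated post has its centre 5 mm above this point
- well1 (a point): centre of a square well (60 by 60 mm), at the level of its flat floor (32 mm above the work surface, 3 mm below the rim); x, y as the board's, z up. Hidden under the floor is one blind round socket (see board), its centre up to 6 mm in x and up to 6 mm in y off this point, differently for each well; it cannot be seen or read. A fully seated post has its centre 5 mm above this point
- well2 (a point): centre of a square well (60 by 60 mm), at the level of its flat floor (32 mm above the work surface, 3 mm below the rim); x, y as the board's, z up. Hidden under the floor is one blind round socket (see board), its centre up to 6 mm in x and up to 6 mm in y off this point, differently for each well; it cannot be seen or read. A fully seated post has its centre 5 mm above this point
- well3 (a point): centre of a square well (60 by 60 mm), at the level of its flat floor (32 mm above the work surface, 3 mm below the rim); x, y as the board's, z up. Hidden under the floor is one blind round socket (see board), its centre up to 6 mm in x and up to 6 mm in y off this point, differently for each well; it cannot be seen or read. A fully seated post has its centre 5 mm above this point
- post0_mid (a point): a turned brass post, upright cylinder 34 mm in diameter and 54 mm tall, about 0.18 kg, weighted at the foot, whose edge is slightly chamfered; this point is its centre, 27 mm up, and its z axis runs up the post. It starts standing loose in the chest's drawer; all posts are alike. It may be absent (there are three or four)
- post1_mid (a point): a turned brass post, upright cylinder 34 mm in diameter and 54 mm tall, about 0.18 kg, weighted at the foot, whose edge is slightly chamfered; this point is its centre, 27 mm up, and its z axis runs up the post. It starts standing loose in the chest's drawer; all posts are alike. It may be absent (there are three or four)
- post2_mid (a point): a turned brass post, upright cylinder 34 mm in diameter and 54 mm tall, about 0.18 kg, weighted at the foot, whose edge is slightly chamfered; this point is its centre, 27 mm up, and its z axis runs up the post. It starts standing loose in the chest's drawer; all posts are alike. It may be absent (there are three or four)
- post3_mid (a point): a turned brass post, upright cylinder 34 mm in diameter and 54 mm tall, about 0.18 kg, weighted at the foot, whose edge is slightly chamfered; this point is its centre, 27 mm up, and its z axis runs up the post. It starts standing loose in the chest's drawer; all posts are alike. It may be absent (there are three or four)
- post0: the same post; this origin is the centre of its foot (underside), z up the post
- post1: the same post; this origin is the centre of its foot (underside), z up the post
- post2: the same post; this origin is the centre of its foot (underside), z up the post
- post3: the same post; this origin is the centre of its foot (underside), z up the post

How it is judged:
By the outcome, as a careful person would: the job done as asked, in the order asked, and still so for the second after the job is handed in, with the robot touching nothing.
Of post0, post1, post2, post3 only 3 to 4 are there at a start; the rules pass over those that are not, and their reading is None.
At some moment in a run one of post0, post1, post2, post3 may be knocked a few centimetres aside while the robot is not near it.
Once in a run the grip may slacken for a moment while it holds something.
It also fails if it takes over 210 s, if anything falls off the work surface, if the arm or the gripper's body presses on something with over 40 N, if the wrist force passes 120 N, or if a joint passes its speed limit or range.

## Working session

There is one attempt and no reset: what is moved stays moved. The work goes in short steps, Python scripts to look and compute and a tool call to move; the robot and the scene stay as the last step left them, time stands still between calls to the robot, and variables do not carry over. Pictures are saved under pics/ and viewed, at most 14 in all, crops included, and the job is handed in when it is done.

Besides the shell and the picture viewer there is one more tool, called after "Request:" as name(argument=value, ...) on one line, values as JSON. send_rows: Moves the arm, as the interface text tells. Its arguments: {"type":"object","properties":{"increments":{"type":"array"},"newtons":{"type":"number"}},"required":["increments"]}

```bash
mkdir -p pics
cat > h.py <<'E'
import numpy as np, cv2
from rig import robot
def shot(name,tag):
    c=robot.camera(name); cv2.imwrite(f'pics/{tag}.png',c['image'][:,:,::-1]); np.savez(f'{tag}.npz',**c); return c
def ray(c,u,v,z):
    d=c['R'].T@np.array([(u-c['cx'])/c['fx'],(v-c['cy'])/c['fy'],1]); o=-c['R'].T@c['t']
    return o+d*(z-o[2])/d[2]
def cloud(c):
    v,u=np.mgrid[:384,:512]; Z=c['range_z']
    P=np.stack([(u-c['cx'])/c['fx']*Z,(v-c['cy'])/c['fy']*Z,Z],-1)
    return (P-c['t'])@c['R']
def proj(c,X):
    p=c['R']@np.array(X)+c['t']; return p[0]/p[2]*c['fx']+c['cx'],p[1]/p[2]*c['fy']+c['cy']
E
python3 - <<'E'
from h import *
for n in('scene','top'): shot(n,n+'0')
a=np.hstack([cv2.imread('pics/top0.png')]); 
print(robot.get_obs())
E
```

```text
{'time': 0.1, 'q': array([-1.40751182e+00,  5.28388588e-01,  1.43373487e+00,  5.71007056e-06,
        1.18142101e+00, -1.78487829e-01]), 'joint_velocities': array([ 0.00135762, -0.00167301, -0.00275194,  0.00089427,  0.0012815 ,
        0.00025765]), 'joint_torque': array([-1.47489322e-03, -4.40988600e+01, -1.77149802e+01,  6.35368377e-02,
        5.34248224e-02, -3.51659787e-05]), 'position': array([ 0.20940589, -0.58820746,  0.22967253]), 'tool_rot': array([ 9.85434172e-01,  1.70054523e-01,  1.00586414e-05, -9.75859664e-04]), 'ft_force': array([0.03595546, 0.5655931 , 0.21168118]), 'moment': array([-0.00297744,  0.02713204,  0.00460606]), 'grip_force': 0.0, 'grip_width': 0.0867387437958195}
```

View pics/top0.png

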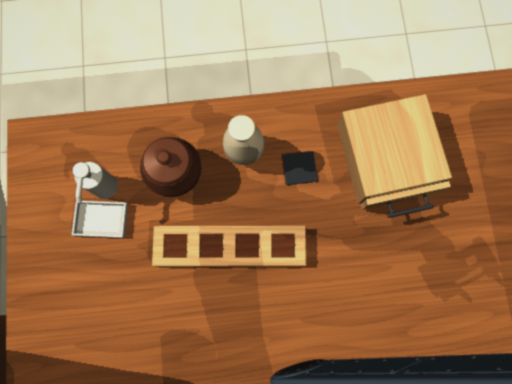

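View pics/scene0.png

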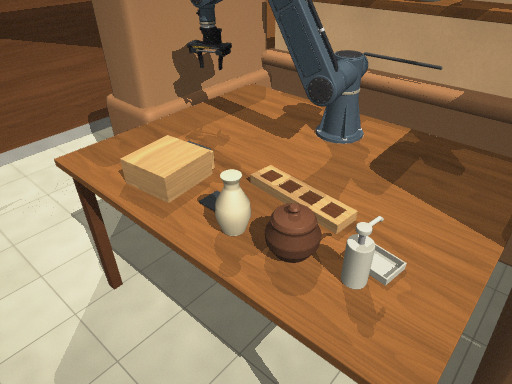

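The top view shows the chest at about (395,150) with its handle at (410,208) facing down-image. The board spans (152,225) to (306,268), and the coaster is at (300,168). The scene view shows the same layout, with the drawer shut.

Run:
```python
from h import *
c=dict(np.load('top0.npz')); P=cloud(c); im=c['image'].astype(int)
print('campos',-c['R'].T@c['t'])
def rect(m,n):
    p=P[m][:,:2].astype(np.float32); r=cv2.minAreaRect(p); print(n,len(p),np.round(r[0],4),np.round(r[1],4),r[2], np.round(cv2.boxPoints(r),3).tolist())
z=P[...,2]; u=np.arange(512)[None]+0*z; v=np.arange(384)[:,None]+0*z; ok=c['range_z']>0
m=ok&(abs(z-.1)<.008)&(u>330)&(u<460)&(v>85)&(v<215); rect(m,'chest')
m=ok&(abs(z-.034)<.006)&(u>140)&(u<320)&(v>215)&(v<280)
m&=im[...,0]>150; rect(m,'board')
dark=((u>155)&(u<303)&(v>228)&(v<265)&(im[...,0]<110)).astype(np.uint8)
n,l,s,ce=cv2.connectedComponentsWithStats(dark)
for i in range(1,n):
    if s[i,4]>100: print(s[i],ray(c,*ce[i],.033))
m=ok&(abs(z-.065)<.012)&(u>380)&(u<440)&(v>190)&(v<222)&(im.max(-1)<70); print(P[m].mean(0),m.sum()); 
for uv in((390,213),(431,205),(410,210)): print(ray(c,*uv,.062))
for n,(a,b,cc,d),h in(('vase',(222,265,115,165),.02),('coaster',(280,320,150,187),.003)):
    m=ok&(u>a)&(u<b)&(v>cc)&(v<d)&(z>h); print(n,np.percentile(P[m],[2,50,98],axis=0).round(3).tolist())
```

```text
campos [0.4077895  0.09391208 1.2632302 ]
chest 7636 [ 0.725  -0.2746] [0.2464 0.2232] 6.099467754364014 [[0.5910000205039978, -0.1770000010728836], [0.6140000224113464, -0.39899998903274536], [0.859000027179718, -0.3720000088214874], [0.8360000252723694, -0.1509999930858612]]
board 3758 [0.5332 0.1711] [0.3859 0.0993] 83.73238372802734 [[0.46299999952316284, -0.014999999664723873], [0.5609999895095825, -0.026000000536441803], [0.6039999723434448, 0.3569999933242798], [0.5049999952316284, 0.36800000071525574]]
[164 235  22  22 456] [0.54869502 0.30693126 0.033     ]
[200 234  23  23 513] [0.53899715 0.21615941 0.033     ]
[236 234  23  23 513] [0.52918049 0.12556241 0.033     ]
[272 234  22  22 447] [0.52094079 0.03438411 0.033     ]
[ 0.57318101 -0.2861588   0.06549505] 259
[ 0.56654662 -0.24040884  0.062     ]
[ 0.57539964 -0.34630152  0.062     ]
[ 0.56859106 -0.29157335  0.062     ]
vase [[0.735, 0.061, 0.064], [0.767, 0.107, 0.129], [0.81, 0.154, 0.198]]
coaster [[0.681, -0.077, 0.003], [0.722, -0.034, 0.007], [0.764, 0.007, 0.012]]
```

Request:
send_rows(increments=[0, 0, 0.111, 3, 2.48, 0, 0.32, 0, 0, 0.111, 3, 2.48, 0, 0.32, 0, 0, 0.111, 3, 2.48, 0, 0.32, 0, 0, 0.111, 3, 2.48, 0, 0.32, 0, 0, 0.111, 3, 2.48, 0, 0.32, 0, 0, 0.111, 3, 2.48, 0, 0.32, 0, 0, 0.111, 3, 2.48, 0, 0.32, 0, 0, 0.111, 3, 2.48, 0, 0.32, 0, 0, 0.111, 3, 2.48, 0, 0.32, 0, 0, 0.111, 3, 2.48, 0, 0.32, 0, 0, 0.111, 3, 2.48, 0, 0.32, 0, 0, 0.111, 3, 2.48, 0, 0.32, 0, 0, 0, 0, 0, -2, 0.32, 0, 0, 0, 0, 0, -2, 0.32, 0, 0, 0, 0, 0, 0, 0.32, 0, 0, 0, 0, 0, 0, 0.32])

```text
time: 1.43
position: [0.5686, -0.2903, 0.1891]
tool_rot: [0.67, 0.743, -0.0, -0.002]
ft_force: [0.6, 0.2, -0.1]
grip_width: 0.0277
grip_force: 0.0
```

```bash
cat >> h.py <<'E'
from scipy.spatial.transform import Rotation as Ro
def st():
    o=robot.get_obs(); R=Ro.from_quat(o['tool_rot']).as_matrix()
    print('t%.2f'%o['time'],'p',o['position'].round(4),'yaw_y %.1f'%np.degrees(np.arctan2(R[1,1],R[0,1])),'zax',R[:,2].round(3),'F',o['ft_force'].round(1),'w %.4f g %.1f'%(o['grip_width'],o['grip_force']),'q',o['q'].round(2)); return o
E
python3 - <<'E'
from h import *
st(); c=shot('wrist','w1'); P=cloud(c)
for X in((.570,-.291,.062),): print(proj(c,X))
E
```

```text
t1.43 p [ 0.5686 -0.2903  0.1891] yaw_y 5.9 zax [-0.003  0.002 -1.   ] F [ 0.6  0.2 -0.1] w 0.0277 g 0.0 q [-0.65  0.59  1.43 -0.    1.12 -0.75]
(np.float64(261.662424193905), np.float64(184.4038974273284))
```

View pics/w1.png

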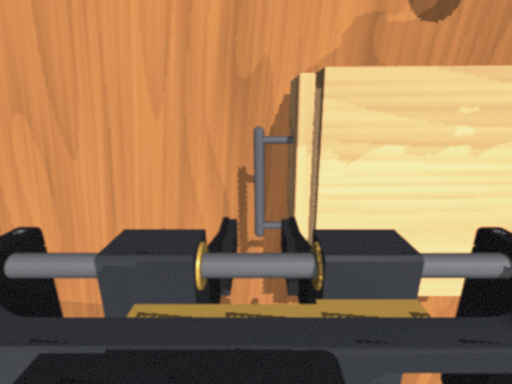

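The wrist view shows the handle bar at column 259, rows 128–235, in line with the estimate. I'll descend, grip and pull.

Request:
send_rows(increments=[0, 0, 0, 0, 0, -3.5, 0.32, 0, 0, 0, 0, 0, -3.5, 0.32, 0, 0, 0, 0, 0, -3, 0.32, 0, 0, 0, 0, 0, -2.5, 0.32, 0, 0, 0, 0, 0, 0, 0.32, 0, 0, 0, 0, 0, 0, 0, 0, 0, 0, 0, 0, 0, 0, 0, 0, 0, 0, 0, 0, 0, 0, 0, 0, 0, 0, 0, 0], newtons=25)

```text
time: 2.23
position: [0.5707, -0.2925, 0.0681]
tool_rot: [0.67, 0.743, -0.0, 0.002]
ft_force: [0.0, -0.1, 4.2]
grip_width: 0.01
grip_force: 25.0
```

Request:
send_rows(increments=[0, 0, 0, -0.5, -0.05, 0, 0, 0, 0, 0, -1, -0.11, 0, 0, 0, 0, 0, -1, -0.11, 0, 0, 0, 0, 0, -1, -0.11, 0, 0, 0, 0, 0, -1, -0.11, 0, 0, 0, 0, 0, -1, -0.11, 0, 0, 0, 0, 0, -1, -0.11, 0, 0, 0, 0, 0, -1, -0.11, 0, 0, 0, 0, 0, -1, -0.11, 0, 0, 0, 0, 0, -1, -0.11, 0, 0, 0, 0, 0, -1, -0.11, 0, 0, 0, 0, 0, -1, -0.11, 0, 0, 0, 0, 0, -1, -0.11, 0, 0, 0, 0, 0, -1, -0.11, 0, 0, 0, 0, 0, -1, -0.11, 0, 0, 0, 0, 0, -1, -0.11, 0, 0, 0, 0, 0, -1, -0.11, 0, 0, 0, 0, 0, 0, 0, 0, 0])

```text
time: 3.73
position: [0.4083, -0.3105, 0.0679]
tool_rot: [0.672, 0.741, 0.002, 0.006]
ft_force: [14.1, 5.7, 7.4]
grip_width: 0.0097
grip_force: 25.1
```

Run:
```python
from h import *
st(); shot('top','top1')
```

```text
t3.73 p [ 0.4083 -0.3105  0.0679] yaw_y 5.6 zax [ 0.011 -0.005 -1.   ] F [14.1  5.7  7.4] w 0.0097 g 25.1 q [-0.87  0.64  1.85  0.01  0.64 -0.98]
```

View pics/top1.png

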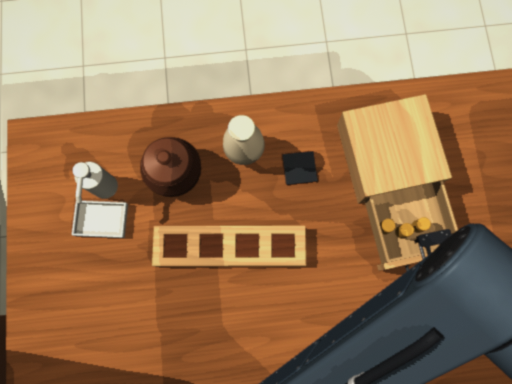

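The drawer is open. Three brass posts are visible at about (389,226), (406,230) and (424,225); a fourth could be hidden under the arm.

Request:
send_rows(increments=[0, 0, 0, 0, 0, 0, 0.32, 0, 0, 0, 0, 0, 0, 0.32, 0, 0, 0, 0, 0, 0, 0.32, 0, 0, 0, 0, 0, 2, 0.32, 0, 0, 0, 0, 0, 3.5, 0.32, 0, 0, 0, 0, 0, 3.5, 0.32, 0, 0, 0, 0, 0, 3.5, 0.32, 0, 0, 0, 2, 0, 3.5, 0.6, 0, 0, 0, 3, 0, 2, 0.6, 0, 0, 0, 3, 0, 0, 0.6, 0, 0, 0, 0, 0, 0, 0.6, 0, 0, 0, 0, 0, 0, 0.6])

```text
time: 4.78
position: [0.4843, -0.3088, 0.2452]
tool_rot: [0.669, 0.743, -0.0, -0.001]
ft_force: [-0.7, 0.3, -1.2]
grip_width: 0.0495
grip_force: 0.0
```

Run:
```python
from h import *
st(); c=shot('wrist','w2'); print(-c['R'].T@c['t'])
```

```text
t4.78 p [ 0.4843 -0.3088  0.2452] yaw_y 6.0 zax [-0.002  0.    -1.   ] F [-0.7  0.3 -1.2] w 0.0495 g 0.0 q [-0.76  0.44  1.54 -0.    1.16 -0.87]
[ 0.4751619  -0.23070325  0.39907249]
```

View pics/w2.png

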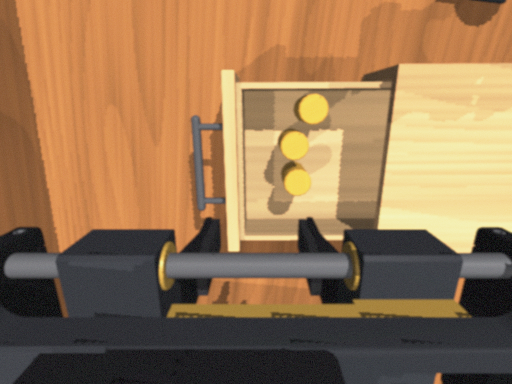

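The wrist view shows exactly three posts in the drawer, at about (313,108), (294,145) and (298,181).

```bash
cat >> h.py <<'E'
def posts(c,z,roi=None):
    hsv=cv2.cvtColor(c['image'],cv2.COLOR_RGB2HSV); m=cv2.inRange(hsv,(18,140,130),(32,255,255))
    if roi: k=np.zeros_like(m); k[roi[2]:roi[3],roi[0]:roi[1]]=255; m&=k
    out=[]
    for q in cv2.findContours(m,cv2.RETR_EXTERNAL,cv2.CHAIN_APPROX_NONE)[0]:
        if cv2.contourArea(q)>120:
            (u,v),r=cv2.minEnclosingCircle(q); out.append((round(u),round(v),round(r,1),ray(c,u,v,z).round(4)))
    return out
def chest(X,o=(.405,-.309)): 
    a=np.radians(6); d=np.array(X[:2])-o; return d@[np.cos(a),np.sin(a)],d@[-np.sin(a),np.cos(a)]
E
python3 - <<'E'
from h import *
c=dict(np.load('w2.npz'))
for p in posts(c,.076,(235,395,80,240)): print(p,np.round(chest(p[3]),3))
c=dict(np.load('top1.npz'))
for p in posts(c,.076,(370,450,200,250)): print(p)
E
```

```text
(296, 179, 16.7, array([ 0.5277, -0.3099,  0.076 ])) [ 0.122 -0.014]
(293, 144, 15.7, array([ 0.5184, -0.2694,  0.076 ])) [0.117 0.028]
(313, 108, 16.0, array([ 0.5351, -0.227 ,  0.076 ])) [0.138 0.068]
(388, 225, 6.8, array([ 0.5364, -0.2274,  0.076 ]))
(415, 226, 15.8, array([ 0.526 , -0.2924,  0.076 ]))
```

Request:
send_rows(increments=[0, 0, 0, 1.7, 2.7, 0, 0.6, 0, 0, 0, 1.7, 2.7, 0, 0.6, 0, 0, 0, 1.7, 2.8, 0, 0.6, 0, 0, 0, 0, 0, -4, 0.6, 0, 0, 0, 0, 0, -4, 0.6, 0, 0, 0, 0, 0, -4, 0.6, 0, 0, 0, 0, 0, -3, 0.6, 0, 0, 0, 0, 0, -2, 0.6, 0, 0, 0, 0, 0, -1.3, 0.6, 0, 0, 0, 0, 0, 0, 0.6])

```text
time: 5.67
position: [0.5309, -0.2256, 0.0586]
tool_rot: [0.67, 0.742, -0.001, -0.005]
ft_force: [-0.9, -0.0, 0.8]
grip_width: 0.0522
grip_force: 0.0
```

Run:
```python
from h import *
st(); c=dict(np.load('top0.npz')); P=cloud(c); p=P[130:200,135:205].reshape(-1,3); p=p[p[:,2]>.05]; print(np.percentile(p,[2,50,98],axis=0).round(3))
```

```text
t5.67 p [ 0.5309 -0.2256  0.0586] yaw_y 5.8 zax [-0.009  0.006 -1.   ] F [-0.9 -0.   0.8] w 0.0522 g 0.0 q [-0.6   0.71  1.67 -0.    0.77 -0.7 ]
[[0.673 0.226 0.067]
 [0.73  0.288 0.127]
 [0.8   0.361 0.159]]
```

Request:
send_rows(increments=[0, 0, 0, 0.2, -0.1, 0.2, 0.6, 0, 0, 0, 0, 0, 0, 0.6, 0, 0, 0, 0, 0, 0, 0, 0, 0, 0, 0, 0, 0, 0, 0, 0, 0, 0, 0, 0, 0, 0, 0, 0, 0, 0, 0, 0, 0, 0, 0, 0, 0, 0, 0], newtons=30)

```text
time: 6.25
position: [0.5377, -0.2285, 0.0653]
tool_rot: [0.67, 0.743, 0.0, 0.001]
ft_force: [-0.7, -0.3, 3.5]
grip_width: 0.0334
grip_force: 30.0
```

Run:
```python
from h import *
st()
```

```text
t6.25 p [ 0.5377 -0.2285  0.0653] yaw_y 5.9 zax [ 0.001 -0.001 -1.   ] F [-0.7 -0.3  3.5] w 0.0334 g 30.0 q [-0.59  0.7   1.66 -0.    0.77 -0.7 ]
```

Request:
send_rows(increments=[0, 0, 0, 0, 0, 2, 0, 0, 0, 0, 0, 0, 3.5, 0, 0, 0, 0, 0, 0, 3.5, 0, 0, 0, 0, 0, 0, 3.5, 0, 0, 0, 0, -0.25, 3.75, 0, 0, 0, 0, 0, -0.25, 3.75, 0, 0, 0, 0, 0, -0.25, 3.75, 0, 0, 0, 0, 0, -0.25, 3.75, 0, 0, 0, 0, 0, -0.25, 3.75, 0, 0, 0, 0, 0, -0.25, 3.75, 0, 0, 0, 0, 0, -0.2, 3.8, 0, 0, 0, 0, 0, 0, 0, 0, 0, 0, 0, 0, 0, 0, 0, 0])

```text
time: 7.33
position: [0.5196, 0.0369, 0.1893]
tool_rot: [0.668, 0.744, -0.0, -0.0]
ft_force: [0.2, 0.0, -0.9]
grip_width: 0.0331
grip_force: 30.0
```

Run:
```python
from h import *
st(); c=shot('wrist','w3')
hsv=cv2.cvtColor(c['image'],cv2.COLOR_RGB2HSV)
for X in((.5209,.0344,.035),(.529,.1256,.035),(.539,.2162,.035)): print(proj(c,X))
```

```text
t7.33 p [0.5196 0.0369 0.1893] yaw_y 6.2 zax [-0.001 -0.    -1.   ] F [ 0.2  0.  -0.9] w 0.0331 g 30.0 q [-0.14  0.45  1.73 -0.    0.96 -0.25]
(np.float64(261.0687432850134), np.float64(179.1488769654929))
(np.float64(278.1599668574363), np.float64(97.38704199618667))
(np.float64(300.3677009175012), np.float64(0.9329236941393333))
```

View pics/w3.png

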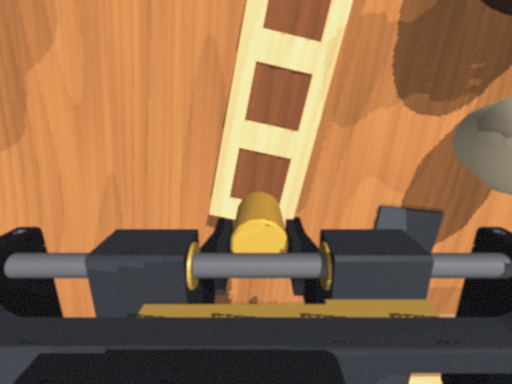

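The wrist view shows the post upright in the jaws, and the wells (well1 at (278,97)) match the estimates within about 1 mm. I'll lower into well0 at a corner of the search square.

Request:
send_rows(increments=[0, 0, 0, -0.5, -0.85, -2.5, 0, 0, 0, 0, 0, 0, -3.5, 0, 0, 0, 0, 0, 0, -3, 0, 0, 0, 0, 0, 0, -1.4, 0, 0, 0, 0, 0, 0, 0, 0, 0, 0, 0, 0, 0, -0.3, 0, 0, 0, 0, 0, 0, -0.3, 0, 0, 0, 0, 0, 0, -0.2, 0, 0, 0, 0, 0, 0, -0.2, 0, 0, 0, 0, 0, 0, 0, 0, 0, 0, 0, 0, 0, 0, 0])

```text
time: 8.3
position: [0.5159, 0.0262, 0.0761]
tool_rot: [0.67, 0.743, 0.0, 0.0]
ft_force: [0.2, -0.5, -1.7]
grip_width: 0.0332
grip_force: 30.0
```

Run:
```python
from h import *
st()
```

```text
t8.30 p [0.5159 0.0262 0.0761] yaw_y 5.9 zax [ 0.001 -0.    -1.   ] F [ 0.2 -0.5 -1.7] w 0.0332 g 30.0 q [-0.17  0.63  1.83 -0.    0.68 -0.27]
```

Request:
send_rows(increments=[0, 0, 0, -0.1, 0.2, -0.15, 0, 0, 0, 0, 0, 0, -0.15, 0, 0, 0, 0, 0, 0, -0.1, 0, 0, 0, 0, 0, 0, 0, 0, 0, 0, 0, 0, 0, 0, 0])

```text
time: 8.72
position: [0.5161, 0.0282, 0.0747]
tool_rot: [0.669, 0.743, 0.001, 0.002]
ft_force: [-2.6, -0.6, 19.3]
grip_width: 0.0335
grip_force: 30.1
```

Run:
```python
from h import *
st(); print(robot.get_obs()['position'])
```

```text
t8.72 p [0.5161 0.0282 0.0747] yaw_y 5.9 zax [ 0.005 -0.001 -1.   ] F [-2.6 -0.6 19.3] w 0.0335 g 30.1 q [-0.16  0.63  1.83 -0.    0.67 -0.27]
[0.51610241 0.02820737 0.07469721]
```

Request:
send_rows(increments=[0, 0, 0, -0.13, 0, 0.04, 0, 0, 0, 0, 0.13, 0, 0, 0, 0, 0, 0, 0.13, 0, 0, 0, 0, 0, 0, 0.13, 0, 0, 0, 0, 0, 0, 0.13, 0, 0, 0, 0, 0, 0, 0.13, 0, 0, 0, 0, 0, 0, 0, 0.18, 0, 0, 0, 0, 0, -0.13, 0, 0, 0, 0, 0, 0, -0.13, 0, 0, 0, 0, 0, 0, -0.13, 0, 0, 0, 0, 0, 0, -0.13, 0, 0, 0, 0, 0, 0, -0.13, 0, 0, 0, 0, 0, 0, 0, 0.18, 0, 0, 0, 0, 0, 0.13, 0, 0, 0, 0, 0, 0, 0.13, 0, 0, 0, 0, 0, 0, 0.13, 0, 0, 0, 0, 0, 0, 0.13, 0, 0, 0, 0, 0, 0, 0.13, 0, 0, 0, 0, 0, 0, 0, 0, 0, 0])

```text
time: 10.3
position: [0.5181, 0.0318, 0.0736]
tool_rot: [0.669, 0.743, -0.001, -0.001]
ft_force: [-5.0, -1.5, 12.0]
grip_width: 0.0333
grip_force: 30.1
```

Request:
send_rows(increments=[0, 0, 0, 0.13, 0, 0, 0, 0, 0, 0, 0.13, 0, 0, 0, 0, 0, 0, 0.13, 0, 0, 0, 0, 0, 0, 0.13, 0, 0, 0, 0, 0, 0, 0.13, 0, 0, 0, 0, 0, 0, 0, -0.18, 0, 0, 0, 0, 0, -0.13, 0, 0, 0, 0, 0, 0, -0.13, 0, 0, 0, 0, 0, 0, -0.13, 0, 0, 0, 0, 0, 0, -0.13, 0, 0, 0, 0, 0, 0, -0.13, 0, 0, 0, 0, 0, 0, 0, -0.18, 0, 0, 0, 0, 0, 0.13, 0, 0, 0, 0, 0, 0, 0.13, 0, 0, 0, 0, 0, 0, 0.13, 0, 0, 0, 0, 0, 0, 0.13, 0, 0, 0, 0, 0, 0, 0.13, 0, 0, 0, 0, 0, 0, 0, 0, 0, 0])

```text
time: 11.8
position: [0.5207, 0.0307, 0.0735]
tool_rot: [0.67, 0.743, -0.002, -0.005]
ft_force: [-9.5, 4.9, 18.5]
grip_width: 0.0332
grip_force: 30.2
```

Run:
```python
from h import *
st(); st()
```

```text
t11.80 p [0.5207 0.0307 0.0735] yaw_y 5.9 zax [-0.011  0.003 -1.   ] F [-9.5  4.9 18.5] w 0.0332 g 30.2 q [-0.16  0.64  1.81  0.    0.7  -0.26]
t11.80 p [0.5207 0.0307 0.0735] yaw_y 5.9 zax [-0.011  0.003 -1.   ] F [-9.5  4.9 18.5] w 0.0332 g 30.2 q [-0.16  0.64  1.81  0.    0.7  -0.26]
```

The tool lags the command with opposing lateral force, so the post has probably caught in the socket. I'll relax sideways and press down.

Request:
send_rows(increments=[0, 0, 0, -0.25, 0.1, 0, 0, 0, 0, 0, -0.25, 0.1, 0, 0, 0, 0, 0, 0, 0, -0.15, 0, 0, 0, 0, 0, 0, -0.15, 0, 0, 0, 0, 0, 0, 0, 0])

```text
time: 12.22
position: [0.5199, 0.0321, 0.072]
tool_rot: [0.67, 0.742, 0.0, -0.001]
ft_force: [-5.8, 5.9, 24.2]
grip_width: 0.0335
grip_force: 30.2
```

Run:
```python
from h import *
st()
```

```text
t12.22 p [0.5199 0.0321 0.072 ] yaw_y 5.9 zax [-0.001  0.002 -1.   ] F [-5.8  5.9 24.2] w 0.0335 g 30.2 q [-0.15  0.64  1.82  0.    0.68 -0.26]
```

Request:
send_rows(increments=[0, 0, 0, -0.15, 0.1, 0, 0, 0, 0, 0, -0.15, 0.1, 0, 0, 0, 0, 0, 0, 0, 0, 0, 0, 0, 0, 0, 0, 0, 0])

```text
time: 12.55
position: [0.5194, 0.0328, 0.0718]
tool_rot: [0.67, 0.743, 0.001, 0.002]
ft_force: [-2.6, 2.2, 17.9]
grip_width: 0.0334
grip_force: 30.1
```

Run:
```python
from h import *
st(); shot('scene','s1'); shot('wrist','w4')
a=cv2.imread('pics/w4.png')[60:260,180:360]; b=cv2.imread('pics/s1.png')[110:260,220:400]
cv2.imwrite('pics/c1.png',np.hstack([cv2.resize(a,(380,420)),cv2.resize(b,(420,420))]))
```

```text
t12.55 p [0.5194 0.0328 0.0718] yaw_y 5.9 zax [ 0.004 -0.    -1.   ] F [-2.6  2.2 17.9] w 0.0334 g 30.1 q [-0.15  0.64  1.83  0.    0.67 -0.26]
```

View pics/c1.png

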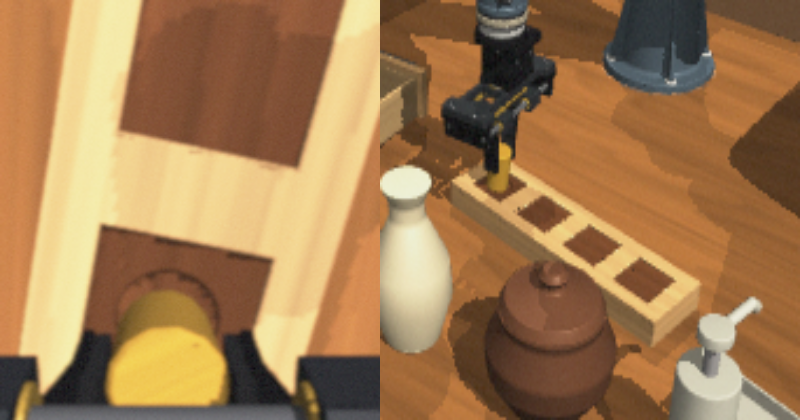

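Run:
```python
from h import *
c=dict(np.load('w4.npz'))
for uv in((259,189.5),(235.4,205),(283,205)): print(ray(c,*uv,.032).round(4))
o=-c['R'].T@c['t'];print(o)
a=c['image'][175:235,225:295,::-1]; cv2.imwrite('pics/c2.png',cv2.resize(a,None,fx=8,fy=8,interpolation=cv2.INTER_CUBIC))
```

```text
[0.5164 0.0524 0.032 ]
[0.5001 0.0385 0.032 ]
[0.5355 0.0422 0.032 ]
[0.50950154 0.11102591 0.22560589]
```

View pics/c2.png

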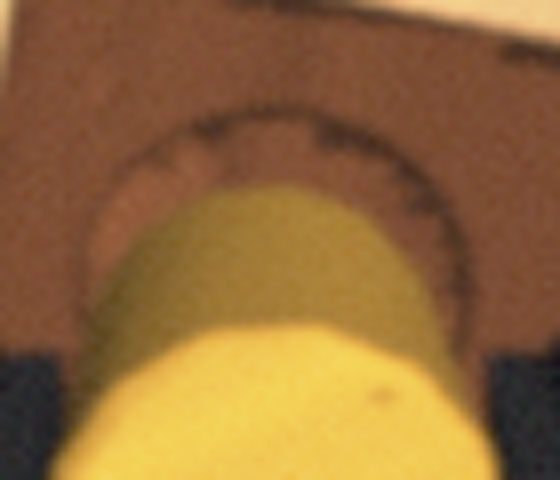

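Run:
```python
from h import *
c=dict(np.load('w4.npz'))
print('foot edge if upright at TCP',proj(c,(.5194,.0498,.0288)))
print('top edge far',proj(c,(.5194,.0498,.0828)),'top ctr',proj(c,(.5194,.0328,.0828)), 'seen foot',ray(c,259.4,198,.0288))
# top face in image
hsv=cv2.cvtColor(c['image'],cv2.COLOR_RGB2HSV); m=cv2.inRange(hsv,(18,120,215),(32,255,255)); v,u=np.nonzero(m[200:260,200:320]); print(u.min()+200,u.max()+200,v.min()+200,v.max()+200)
m=(abs(cloud(c)[...,2]-.03)<.006); P=cloud(c)
for v in range(176,200,2): print(v,P[v,259].round(4))
```

```text
foot edge if upright at TCP (np.float64(262.625765081267), np.float64(191.89722500305203))
top edge far (np.float64(264.20214584217115), np.float64(220.82774144789033)) top ctr (np.float64(260.97226363901973), np.float64(247.876715632437)) seen foot [0.51750517 0.04476145 0.0288    ]
232 285 216 252
176 [0.5154 0.0622 0.0308]
178 [0.5155 0.0607 0.0309]
180 [0.5157 0.0592 0.0309]
182 [0.5158 0.0582 0.0325]
184 [0.5159 0.0567 0.0326]
186 [0.5161 0.0553 0.033 ]
188 [0.5163 0.0534 0.0316]
190 [0.5166 0.0507 0.0278]
192 [0.5167 0.0497 0.0295]
194 [0.517  0.0472 0.0266]
196 [0.517  0.0463 0.0288]
198 [0.5172 0.045  0.0297]
```

The crops show the cap sunk 3–4 mm, with the hole centred near (0.517, 0.034). The post is tilted about 8° in the pads, its foot about 6 mm to -y. I'll raise slightly and open so it stands square, then regrip.

Request:
send_rows(increments=[0, 0, 0, 0, -0.2, 0.3, 0, 0, 0, 0, 0, -0.2, 0.2, 0, 0, 0, 0, 0, 0, 0, 0, 0, 0, 0, 0, 0, 0, 0.55, 0, 0, 0, 0, 0, 0, 0.55, 0, 0, 0, 0, 0, 0, 0.55, 0, 0, 0, 0, 0, 0, 0.55, 0, 0, 0, 0, 0, 0, 0.55], newtons=15)

```text
time: 13.32
position: [0.5182, 0.0282, 0.0737]
tool_rot: [0.67, 0.743, -0.0, -0.0]
ft_force: [0.8, -0.3, -0.3]
grip_width: 0.0469
grip_force: 0.0
```

```bash
cat >> h.py <<'E'
def topface(c,z):
    hsv=cv2.cvtColor(c['image'],cv2.COLOR_RGB2HSV); m=cv2.inRange(hsv,(18,120,215),(32,255,255)); m[:185]=0; m[262:]=0; m[:,:200]=0; m[:,320:]=0
    q=max(cv2.findContours(m,cv2.RETR_EXTERNAL,cv2.CHAIN_APPROX_NONE)[0],key=cv2.contourArea)
    x,y,w,h=cv2.boundingRect(q); print('top bbox',x,y,w,h,'far edge',ray(c,x+w/2,y,z).round(4),'ctr est',(ray(c,x+w/2,y,z)-[0,.017,0]).round(4))
E
python3 - <<'E'
from h import *
st(); c=shot('wrist','w5'); topface(c,.086); a=c['image'][165:265,215:305,::-1]; cv2.imwrite('pics/c3.png',cv2.resize(a,None,fx=5,fy=5,interpolation=cv2.INTER_CUBIC))
E
```

```text
t13.32 p [0.5182 0.0282 0.0737] yaw_y 5.9 zax [-0.  0. -1.] F [ 0.8 -0.3 -0.3] w 0.0469 g 0.0 q [-0.16  0.64  1.83 -0.    0.68 -0.26]
top bbox 251 185 49 16 far edge [0.5219 0.0669 0.086 ] ctr est [0.5219 0.0499 0.086 ]
```

View pics/c3.png

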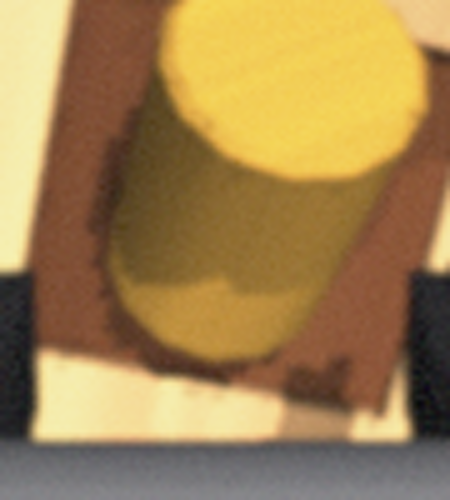

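The crop shows the post leaning towards +y rather than standing square. I'll get its axis from the range data.

```bash
cat >> h.py <<'E'
def axis(c,roi):
    """top-face plane of a brass post: centre, normal"""
    hsv=cv2.cvtColor(c['image'],cv2.COLOR_RGB2HSV); m=cv2.inRange(hsv,(20,120,215),(32,255,255)); k=np.zeros_like(m); k[roi[2]:roi[3],roi[0]:roi[1]]=255; m&=k
    n,l,s,_=cv2.connectedComponentsWithStats(m); i=1+s[1:,4].argmax(); m=cv2.erode((l==i).astype(np.uint8),np.ones((3,3)))>0
    p=cloud(c)[m]; p=p[np.isfinite(p).all(1)]; ce=np.median(p,0); w=np.linalg.svd(p-ce)[2][2]; w*=np.sign(w[2])
    d=abs((p-ce)@w); p=p[d<.004]; ce=p.mean(0); w=np.linalg.svd(p-ce)[2][2]; w*=np.sign(w[2]); ce=(p.min(0)+p.max(0))/2
    print('bbox',s[i][:4],'n',len(p),'top',ce.round(4),'normal',w.round(3),'foot',(ce-.054*w).round(4)); return ce,w
E
python3 - <<'E'
from h import *
c=dict(np.load('w5.npz')); axis(c,(200,330,120,262))
c=robot.camera('top'); 
P=cloud(c); print(np.round(P[236:258:3,274:292:3,2],3))
st()
E
```

```text
bbox [249 156  50  45] n 799 top [0.5223 0.0658 0.0649] normal [0.112 0.79  0.602] foot [0.5162 0.0231 0.0324]
[[0.403 0.403 0.405 0.402 0.404 0.402]
 [0.401 0.397 0.399 0.4   0.402 0.402]
 [0.395 0.393 0.395 0.396 0.395 0.395]
 [0.384 0.39  0.385 0.392 0.387 0.389]
 [0.234 0.244 0.371 0.376 0.373 0.376]
 [0.491 0.491 0.494 0.497 0.498 0.5  ]
 [0.493 0.495 0.5   0.504 0.521 0.522]
 [0.497 0.514 0.521 0.523 0.525 0.526]]
t13.42 p [0.5182 0.0282 0.0738] yaw_y 5.9 zax [-0.  0. -1.] F [ 1.5  0.6 -0.2] w 0.0476 g 0.0 q [-0.16  0.64  1.83 -0.    0.68 -0.26]
```

The post leans about 52° onto the +y rim. I'll grip it near the top, lift it clear, and turn the tool about x to bring the post vertical.

Request:
send_rows(increments=[0, 0, 0, 0.3, 0, 0.5, 0.65, 0, 0, 0, 0, 1, 0, 0.65, 0, 0, 0, 0, 1, 0, 0.65, 0, 0, 0, 0, 1.1, 0, 0.65, 0, 0, 0, 0, 0, -1, 0.65, 0, 0, 0, 0, 0, -1, 0.65, 0, 0, 0, 0, 0, -0.9, 0.65, 0, 0, 0, 0, 0, 0, 0.65, 0, 0, 0, 0, 0, 0, 0, 0, 0, 0, 0, 0, 0, 0, 0, 0, 0, 0, 0, 0, 0, 0, 0, 0, 0, 0, 0, 0, 0, 0, 0, 0, 0, 0, 0], newtons=30)

```text
time: 14.5
position: [0.5215, 0.059, 0.0503]
tool_rot: [0.67, 0.742, 0.0, 0.0]
ft_force: [0.0, 0.9, -0.8]
grip_width: 0.0354
grip_force: 28.5
```

Run:
```python
from h import *
st(); c=shot('wrist','w6'); axis(c,(190,330,150,262))
```

```text
t14.50 p [0.5215 0.059  0.0503] yaw_y 5.9 zax [ 0.001 -0.    -1.   ] F [ 0.   0.9 -0.8] w 0.0354 g 28.5 q [-0.1   0.68  1.82 -0.    0.64 -0.2 ]
bbox [236 213  52  39] n 751 top [0.521  0.0679 0.0628] normal [0.085 0.804 0.588] foot [0.5164 0.0244 0.031 ]
```

Request:
send_rows(increments=[0, 0, 0, 0, 0, 0, 0, 0, 0, 0, 0, 0, 1, 0, 0, 0, 0, 0, 0, 2, 0, 0, 0, 0, 0, 0, 2.5, 0, 0, 0, 0, 0, 0, 2.5, 0, 0.105, -0.01, 0, 0, 0, 0, 0, 0.105, -0.01, 0, 0, 0, 0, 0, 0.105, -0.01, 0, 0, 0, 0, 0, 0.105, -0.01, 0, 0, 0, 0, 0, 0.105, -0.01, 0, 0, 0, 0, 0, 0.105, -0.01, 0, 0, 0, 0, 0, 0.105, -0.01, 0, 0, 0, 0, 0, 0.105, -0.01, 0, 0, 0, 0, 0, 0, 0, 0, 0, 0, 0, 0, 0, 0, 0, 0, 0, 0, 0])

```text
time: 15.8
position: [0.5212, 0.0581, 0.1293]
tool_rot: [0.612, 0.677, 0.328, -0.244]
ft_force: [0.1, 0.3, -1.2]
grip_width: 0.0345
grip_force: 28.9
```

Run:
```python
from h import *
st(); c=shot('wrist','w7'); axis(c,(190,330,150,290))
```

```text
t15.80 p [0.5212 0.0581 0.1293] yaw_y 2.1 zax [ 0.071  0.743 -0.666] F [ 0.1  0.3 -1.2] w 0.0345 g 28.9 q [-0.53  0.72  1.82  0.82  1.19 -1.18]
bbox [234 214  55  39] n 827 top [0.5196 0.0545 0.1436] normal [-0.007  0.09   0.996] foot [0.52   0.0497 0.0898]
```

View pics/w7.png

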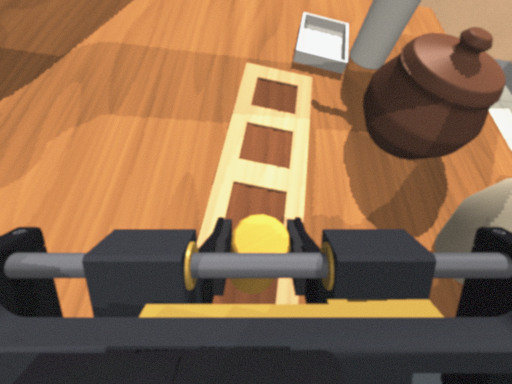

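The wrist view shows the post held nearly upright at (262,235). About 5° of tilt is left to correct, then I'll go over the hole.

Request:
send_rows(increments=[0.045, 0.003, 0, 0, 0, 0, 0, 0.045, 0.003, 0, 0, 0, 0, 0, 0, 0, 0, -0.15, -1, 0, 0, 0, 0, 0, -0.15, -0.9, 0, 0, 0, 0, 0, 0, 0, -1.5, 0, 0, 0, 0, 0, 0, -1.5, 0, 0, 0, 0, 0, 0, -1.5, 0, 0, 0, 0, 0, 0, 0, 0, 0, 0, 0, 0, 0, 0, 0])

```text
time: 16.6
position: [0.5182, 0.0402, 0.0854]
tool_rot: [0.6, 0.661, 0.357, -0.273]
ft_force: [-0.2, -0.2, -1.8]
grip_width: 0.0348
grip_force: 28.9
```

Run:
```python
from h import *
for i in range(2): st(); c=robot.camera('wrist'); axis(c,(190,330,150,290))
```

```text
t16.60 p [0.5182 0.0402 0.0854] yaw_y 1.4 zax [ 0.067  0.8   -0.596] F [-0.2 -0.2 -1.8] w 0.0348 g 28.9 q [-0.59  0.85  1.8   0.85  1.22 -1.3 ]
bbox [233 215  56  38] n 773 top [0.5163 0.0356 0.0992] normal [-0.012  0.011  1.   ] foot [0.5169 0.0351 0.0452]
t16.65 p [0.5184 0.0402 0.0858] yaw_y 1.4 zax [ 0.067  0.8   -0.596] F [ 0.4 -0.8 -1.8] w 0.0346 g 28.9 q [-0.59  0.85  1.8   0.85  1.22 -1.3 ]
bbox [233 215  56  38] n 829 top [0.5166 0.0351 0.0993] normal [-0.005  0.011  1.   ] foot [0.5169 0.0345 0.0453]
```

Request:
send_rows(increments=[0, 0, 0, 0, 0, -0.6, 0, 0, 0, 0, 0, 0, -0.5, 0, 0, 0, 0, 0, 0, -0.2, 0, 0, 0, 0, 0, 0, -0.15, 0, 0, 0, 0, 0, 0, -0.15, 0, 0, 0, 0, 0, 0, 0, 0])

```text
time: 17.2
position: [0.5181, 0.0402, 0.0687]
tool_rot: [0.6, 0.661, 0.357, -0.274]
ft_force: [0.0, -0.8, -1.8]
grip_width: 0.0348
grip_force: 28.9
```

Run:
```python
from h import *
st(); c=robot.camera('wrist'); axis(c,(190,330,150,290))
```

```text
t17.20 p [0.5181 0.0402 0.0687] yaw_y 1.4 zax [ 0.067  0.801 -0.595] F [ 0.  -0.8 -1.8] w 0.0348 g 28.9 q [-0.59  0.88  1.8   0.86  1.2  -1.32]
bbox [234 214  55  38] n 809 top [0.5164 0.0355 0.082 ] normal [-0.003  0.012  1.   ] foot [0.5166 0.0348 0.028 ]
```

It's entering the socket freely. I'll lower further, release, and back out along the tool axis.

Request:
send_rows(increments=[0, 0, 0, 0, 0, -0.4, 0, 0, 0, 0, 0, 0, -0.4, 0, 0, 0, 0, 0, 0, -0.4, 0, 0, 0, 0, 0, 0, -0.2, 0, 0, 0, 0, 0, 0, 0, 0])

```text
time: 17.67
position: [0.5181, 0.0402, 0.0544]
tool_rot: [0.601, 0.661, 0.357, -0.274]
ft_force: [0.9, -0.4, -2.0]
grip_width: 0.0347
grip_force: 28.9
```

Run:
```python
from h import *
st(); c=robot.camera('wrist'); axis(c,(190,330,150,290))
```

```text
t17.67 p [0.5181 0.0402 0.0544] yaw_y 1.4 zax [ 0.067  0.801 -0.595] F [ 0.9 -0.4 -2. ] w 0.0347 g 28.9 q [-0.59  0.91  1.8   0.86  1.18 -1.34]
bbox [235 215  54  37] n 761 top [0.5164 0.0356 0.068 ] normal [-0.    0.01  1.  ] foot [0.5164 0.035  0.014 ]
```

Request:
send_rows(increments=[0, 0, 0, 0, 0, 0, 0.55, 0, 0, 0, 0, 0, 0, 0.55, 0, 0, 0, 0, 0, 0, 0.55, 0, 0, 0, 0, 0, 1.5, 0.6, 0, 0, 0, 0, 0, 3, 0.6, 0, 0, 0, 0, 0, 3.5, 0.6, 0, 0, 0, 0, 0, 3.5, 0.6, -0.116, 0.009, 0, 0, 0, 1, 0.6, -0.116, 0.009, 0, 0, 0, 1, 0.6, -0.116, 0.009, 0, 0, 0, 1, 0.6, -0.116, 0.009, 0, 0, 0, 0, 0.6, -0.116, 0.009, 0, 0, 0, 0, 0.6, -0.116, 0.009, 0, 0, -1, 0, 0.6, -0.116, 0.009, 0, 0, -2, 0, 0.6, -0.116, 0.009, 0, 0, -3, 0, 0.6, 0, 0, 0, 0, -1, 0, 0.6, 0, 0, 0, 0, 0, 0, 0.6])

```text
time: 19.13
position: [0.5182, -0.0299, 0.2002]
tool_rot: [0.671, 0.741, 0.003, 0.001]
ft_force: [-0.3, 0.5, -0.9]
grip_width: 0.0521
grip_force: 0.0
```

Run:
```python
from h import *
st(); c=shot('wrist','w8'); axis(c,(150,400,50,225)); t=shot('top','top2')
for p in posts(t,.07): print(p)
```

```text
t19.13 p [ 0.5182 -0.0299  0.2002] yaw_y 5.7 zax [ 0.006  0.004 -1.   ] F [-0.3  0.5 -0.9] w 0.0521 g 0.0 q [-0.28  0.43  1.73  0.01  0.98 -0.38]
bbox [249 105  32  32] n 671 top [0.5171 0.0347 0.0637] normal [0.004 0.002 1.   ] foot [0.5169 0.0347 0.0097]
(284, 245, 6.9, array([0.5161, 0.0347, 0.07  ]))
(423, 223, 8.1, array([ 0.5326, -0.3154,  0.07  ]))
```

Post 1 is home: top at z 0.0637, upright. Back to the drawer.

Request:
send_rows(increments=[0, 0, 0.003, -0.4, -3.5, 0.5, 0.6, 0, 0, 0, -0.4, -3.5, 0.5, 0.6, 0, 0, 0, -0.4, -3.5, 0.5, 0.6, 0, 0, 0, -0.4, -3.5, 0.5, 0.6, 0, 0, 0, -0.4, -3.5, 0.5, 0.6, 0, 0, 0, -0.4, -3.5, 0.5, 0.6, 0, 0, 0, -0.4, -3.5, 0.5, 0.6, 0, 0, 0, -0.4, -3.5, 0.5, 0.6, 0, 0, 0, 0, 0, 0, 0.6, 0, 0, 0, 0, 0, 0, 0.6])

```text
time: 20.07
position: [0.4855, -0.3118, 0.2395]
tool_rot: [0.672, 0.741, 0.003, 0.001]
ft_force: [-0.6, 0.5, -1.3]
grip_width: 0.0522
grip_force: 0.0
```

Run:
```python
from h import *
st(); c=shot('wrist','w9')
for p in posts(c,.076,(200,420,60,245)): print(p, np.round(chest(p[3]),3))
```

```text
t20.07 p [ 0.4855 -0.3118  0.2395] yaw_y 5.6 zax [ 0.006  0.004 -1.   ] F [-0.6  0.5 -1.3] w 0.0522 g 0.0 q [-0.77  0.45  1.55  0.01  1.14 -0.87]
(295, 178, 16.7, array([ 0.5278, -0.3102,  0.076 ])) [ 0.122 -0.014]
(291, 142, 16.2, array([ 0.5184, -0.2689,  0.076 ])) [0.117 0.028]
```

Request:
send_rows(increments=[-0.004, 0.006, 0, 1.1, 1.4, 0, 0.6, 0, 0, 0, 1.1, 1.4, 0, 0.6, 0, 0, 0, 1.2, 1.5, 0, 0.6, 0, 0, 0, 0, 0, -4, 0.6, 0, 0, 0, 0, 0, -4, 0.6, 0, 0, 0, 0, 0, -4, 0.6, 0, 0, 0, 0, 0, -3, 0.6, 0, 0, 0, 0, 0, -2, 0.6, 0, 0, 0, 0, 0, -0.9, 0.6, 0, 0, 0, 0, 0, 0, 0.6, 0, 0, 0, 0, 0, 0, 0.6])

```text
time: 21.03
position: [0.5203, -0.2659, 0.0611]
tool_rot: [0.67, 0.742, -0.001, 0.0]
ft_force: [0.8, -0.1, 0.8]
grip_width: 0.0521
grip_force: 0.0
```

Request:
send_rows(increments=[0, 0, 0, 0, 0, 0, 0, 0, 0, 0, 0, 0, 0, 0, 0, 0, 0, 0, 0, 0, 0, 0, 0, 0, 0, 0, 0, 0, 0, 0, 0, 0, 0, 0, 0, 0, 0, 0, 0, 0, 0, 0], newtons=45)

```text
time: 21.53
position: [0.521, -0.2674, 0.0622]
tool_rot: [0.67, 0.742, -0.001, 0.002]
ft_force: [-0.1, 0.6, 6.9]
grip_width: 0.0331
grip_force: 45.5
```

Run:
```python
from h import *
st(); c=robot.camera('wrist'); axis(c,(190,330,150,262))
```

```text
t21.53 p [ 0.521  -0.2674  0.0622] yaw_y 5.8 zax [ 0.001 -0.004 -1.   ] F [-0.1  0.6  6.9] w 0.0331 g 45.5 q [-0.66  0.71  1.66 -0.    0.77 -0.76]
bbox [232 228  53  25] n 652 top [ 0.5194 -0.2285  0.1448] normal [ 0.124 -0.871  0.476] foot [ 0.5128 -0.1815  0.1191]
```

Request:
send_rows(increments=[0, 0, 0, 0, 0, 2, 0, 0, 0, 0, 0, 0, 3.5, 0, 0, 0, 0, 0, 0, 4, 0, 0, 0, 0, 0, 0, 4, 0, 0, 0, 0, 0, 3.9, 0, 0, 0, 0, 0, 0, 3.9, 0, 0, 0, 0, 0, 0.1, 3.9, 0, 0, 0, 0, 0, 0.1, 3.9, 0, 0, 0, 0, 0, 0.1, 3.9, 0, 0, 0, 0, 0, 0.1, 3.9, 0, 0, 0, 0, 0, 0.1, 3.9, 0, 0, 0, 0, 0, 0.1, 3.9, 0, 0, 0, 0, 0, 0.1, 3.9, 0, 0, 0, 0, 0, 0.1, 3.9, 0, 0, 0, 0, 0, 0, 0, 0, 0, 0, 0, 0, 0, 0, 0, 0])

```text
time: 22.92
position: [0.5272, 0.1253, 0.1955]
tool_rot: [0.668, 0.744, -0.002, -0.0]
ft_force: [0.1, 0.2, -1.2]
grip_width: 0.0332
grip_force: 45.5
```

Run:
```python
from h import *
st(); c=shot('wrist','w10'); axis(c,(225,300,205,256))
for X in((.529,.1256,.035),(.539,.2162,.035),): print(proj(c,X))
h=cv2.cvtColor(c['image'],cv2.COLOR_RGB2HSV); m=((c['image'][...,0]<135)&(c['image'][...,0]>60)).astype(np.uint8); m[190:]=0; m[:,:200]=0; m[:,330:]=0
n,l,s,ce=cv2.connectedComponentsWithStats(m)
for i in range(1,n):
    if s[i,4]>300: print(s[i],ce[i])
```

```text
t22.92 p [0.5272 0.1253 0.1955] yaw_y 6.1 zax [-0.002 -0.002 -1.   ] F [ 0.1  0.2 -1.2] w 0.0332 g 45.5 q [ 0.03  0.46  1.68 -0.    1.   -0.08]
bbox [233 229  51  23] n 602 top [0.5253 0.1299 0.2089] normal [ 0.004 -0.022  1.   ] foot [0.5251 0.131  0.1549]
(np.float64(261.8839739602891), np.float64(175.2968263246617))
(np.float64(280.35067730285135), np.float64(95.33703369787166))
```

Request:
send_rows(increments=[0, 0, 0, -0.27, -0.43, -3, 0, 0, 0, 0, 0, 0, -3.5, 0, 0, 0, 0, 0, 0, -3, 0, 0, 0, 0, 0, 0, -2, 0, 0, 0, 0, 0, 0, -0.5, 0, 0, 0, 0, 0, 0, 0, 0, 0, 0, 0, 0, 0, -0.2, 0, 0, 0, 0, 0, 0, -0.1, 0, 0, 0, 0, 0, 0, 0, 0, 0, 0, 0, 0, 0, 0, 0])

```text
time: 23.8
position: [0.5263, 0.1188, 0.074]
tool_rot: [0.67, 0.742, -0.0, 0.001]
ft_force: [0.2, -0.6, -1.5]
grip_width: 0.0334
grip_force: 45.5
```

Run:
```python
from h import *
st()
```

```text
t23.80 p [0.5263 0.1188 0.074 ] yaw_y 5.8 zax [ 0.001 -0.002 -1.   ] F [ 0.2 -0.6 -1.5] w 0.0334 g 45.5 q [ 0.02  0.65  1.77 -0.    0.72 -0.08]
```

Request:
send_rows(increments=[0, 0, 0, -0.18, 0.2, 0, 0, 0, 0, 0, 0, 0, -0.1, 0, 0, 0, 0, 0, 0, -0.06, 0, 0, 0, 0, 0, 0, 0, 0, 0, 0, 0, 0, 0, 0, 0])

```text
time: 24.22
position: [0.5237, 0.1212, 0.072]
tool_rot: [0.67, 0.742, -0.001, 0.0]
ft_force: [-2.0, 2.0, 5.6]
grip_width: 0.0332
grip_force: 45.5
```

Run:
```python
from h import *
st()
```

```text
t24.22 p [0.5237 0.1212 0.072 ] yaw_y 5.8 zax [-0.001 -0.002 -1.   ] F [-2.   2.   5.6] w 0.0332 g 45.5 q [ 0.02  0.65  1.78 -0.    0.71 -0.08]
```

Request:
send_rows(increments=[0, 0, 0, 0.13, 0, 0, 0, 0, 0, 0, 0.13, 0, 0, 0, 0, 0, 0, 0.13, 0, 0, 0, 0, 0, 0, 0.13, 0, 0, 0, 0, 0, 0, 0.13, 0, 0, 0, 0, 0, 0, 0, 0.18, 0, 0, 0, 0, 0, -0.13, 0, 0, 0, 0, 0, 0, -0.13, 0, 0, 0, 0, 0, 0, -0.13, 0, 0, 0, 0, 0, 0, -0.13, 0, 0, 0, 0, 0, 0, -0.13, 0, 0, 0, 0, 0, 0, 0, 0, 0, 0])

```text
time: 25.22
position: [0.5243, 0.1226, 0.0714]
tool_rot: [0.67, 0.742, -0.001, 0.001]
ft_force: [0.0, -0.2, 0.6]
grip_width: 0.0335
grip_force: 45.5
```

Run:
```python
from h import *
st()
```

```text
t25.22 p [0.5243 0.1226 0.0714] yaw_y 5.8 zax [ 0.    -0.002 -1.   ] F [ 0.  -0.2  0.6] w 0.0335 g 45.5 q [ 0.02  0.66  1.78 -0.    0.71 -0.08]
```

Request:
send_rows(increments=[0, 0, 0, 0, 0, -0.1, 0, 0, 0, 0, 0, 0, -0.1, 0, 0, 0, 0, 0, 0, 0, 0])

```text
time: 25.47
position: [0.5246, 0.1229, 0.0704]
tool_rot: [0.67, 0.742, -0.0, 0.001]
ft_force: [-0.1, 0.7, 6.1]
grip_width: 0.0335
grip_force: 45.6
```

Request:
send_rows(increments=[0, 0, 0, 0, 0.18, 0, 0, 0, 0, 0, 0.13, 0, 0, 0, 0, 0, 0, 0.13, 0, 0, 0, 0, 0, 0, 0.13, 0, 0, 0, 0, 0, 0, 0.13, 0, 0, 0, 0, 0, 0, 0.13, 0, 0, 0, 0, 0, 0, 0, 0, 0, 0])

```text
time: 26.05
position: [0.5278, 0.1246, 0.0686]
tool_rot: [0.67, 0.742, -0.003, -0.002]
ft_force: [-4.7, 0.4, -0.0]
grip_width: 0.0331
grip_force: 45.5
```

Run:
```python
from h import *
st()
```

```text
t26.05 p [0.5278 0.1246 0.0686] yaw_y 5.8 zax [-0.007 -0.002 -1.   ] F [-4.7  0.4 -0. ] w 0.0331 g 45.5 q [ 0.03  0.67  1.76 -0.    0.72 -0.07]
```

Caught: z dropped 2–3 mm with Fz ≈ 0 and a side force. I'll relax and press in.

Request:
send_rows(increments=[0, 0, 0, -0.15, 0, 0, 0, 0, 0, 0, -0.15, 0, 0, 0, 0, 0, 0, 0, 0, -0.15, 0, 0, 0, 0, 0, 0, -0.15, 0, 0, 0, 0, 0, 0, 0, 0])

```text
time: 26.47
position: [0.5273, 0.1245, 0.0662]
tool_rot: [0.67, 0.742, -0.001, 0.0]
ft_force: [-1.9, 0.3, -1.8]
grip_width: 0.0332
grip_force: 45.5
```

Run:
```python
from h import *
st(); c=shot('wrist','w11'); axis(c,(225,300,205,256))
```

```text
t26.47 p [0.5273 0.1245 0.0662] yaw_y 5.8 zax [-0.001 -0.002 -1.   ] F [-1.9  0.3 -1.8] w 0.0332 g 45.5 q [ 0.03  0.67  1.77 -0.    0.71 -0.07]
bbox [233 229  51  23] n 619 top [0.5254 0.1288 0.0794] normal [ 0.008 -0.048  0.999] foot [0.525  0.1314 0.0254]
```

Going in freely. Lower most of the way, then release.

Request:
send_rows(increments=[0, 0, 0, -0.1, 0, -0.3, 0, 0, 0, 0, 0, 0, -0.3, 0, 0, 0, 0, 0, 0, -0.3, 0, 0, 0, 0, 0, 0, -0.2, 0, 0, 0, 0, 0, 0, 0, 0])

```text
time: 26.93
position: [0.5268, 0.1244, 0.0549]
tool_rot: [0.67, 0.742, -0.001, 0.001]
ft_force: [0.2, 0.5, -1.9]
grip_width: 0.0331
grip_force: 45.5
```

Run:
```python
from h import *
st()
```

```text
t26.93 p [0.5268 0.1244 0.0549] yaw_y 5.8 zax [-0.    -0.002 -1.   ] F [ 0.2  0.5 -1.9] w 0.0331 g 45.5 q [ 0.03  0.69  1.78 -0.    0.68 -0.07]
```

Request:
send_rows(increments=[0, 0, 0, 0, 0, 0, 0.6, 0, 0, 0, 0, 0, 0, 0.6, 0, 0, 0, 0, 0, 0, 0.6, 0, 0, 0, 0, 0, 2, 0.6, 0, 0, 0, 0, 0, 4, 0.6, 0, 0, 0, 0, 0, 4, 0.6, 0, 0, 0, 0, 0, 4, 0.6, 0, 0, 0, -0.4, -3.95, 0.4, 0.6, 0, 0, 0, -0.4, -3.95, 0.4, 0.6, 0, 0, 0, -0.4, -3.95, 0.4, 0.6, 0, 0, 0, -0.4, -3.95, 0.4, 0.6, 0, 0, 0, -0.4, -3.95, 0.4, 0.6, 0, 0, 0, -0.4, -3.95, 0.4, 0.6, 0, 0, 0, -0.4, -3.95, 0.4, 0.6, 0, 0, 0, -0.4, -3.95, 0.4, 0.6, 0, 0, 0, -0.4, -3.95, 0.4, 0.6, 0, 0, 0, -0.4, -3.95, 0.4, 0.6, 0, 0, 0, 0, -3.95, 0, 0.6, 0, 0, 0, 0, 0, 0, 0.6, 0, 0, 0, 0, 0, 0, 0.6])

```text
time: 28.6
position: [0.4859, -0.3125, 0.2355]
tool_rot: [0.672, 0.741, -0.001, 0.001]
ft_force: [-0.4, -0.0, -0.5]
grip_width: 0.0523
grip_force: 0.0
```

Run:
```python
from h import *
st(); c=shot('wrist','w12')
for p in posts(c,.076,(200,420,60,245)): print(p, np.round(chest(p[3]),3))
t=shot('top','top3')
for p in posts(t,.064): print(p)
axis(t,(230,270,230,265)); axis(t,(270,300,230,265))
```

```text
t28.60 p [ 0.4859 -0.3125  0.2355] yaw_y 5.6 zax [ 0.    -0.003 -1.   ] F [-0.4 -0.  -0.5] w 0.0523 g 0.0 q [-0.76  0.46  1.55 -0.    1.13 -0.86]
(295, 176, 17.6, array([ 0.5271, -0.3096,  0.076 ])) [ 0.121 -0.013]
(249, 245, 6.8, array([0.5258, 0.1203, 0.064 ]))
(283, 245, 6.9, array([0.5169, 0.0348, 0.064 ]))
(421, 224, 9.7, array([ 0.5318, -0.3113,  0.064 ]))
bbox [244 240  11  11] n 48 top [0.5268 0.1204 0.0633] normal [0.011 0.055 0.998] foot [0.5262 0.1174 0.0094]
bbox [278 239  12  11] n 49 top [0.5183 0.0343 0.0635] normal [0.097 0.037 0.995] foot [0.513  0.0324 0.0098]
```

Request:
send_rows(increments=[0, 0, 0, 1.4, 0, 0, 0.6, 0, 0, 0, 1.4, 0, 0, 0.6, 0, 0, 0, 1.5, 0, 0, 0.6, 0, 0, 0, 0, 0, -4, 0.6, 0, 0, 0, 0, 0, -4, 0.6, 0, 0, 0, 0, 0, -4, 0.6, 0, 0, 0, 0, 0, -3, 0.6, 0, 0, 0, 0, 0, -1.5, 0.6, 0, 0, 0, 0, 0, -0.95, 0.6, 0, 0, 0, 0, 0, 0, 0.6, 0, 0, 0, 0, 0, 0, 0.6])

```text
time: 29.62
position: [0.5297, -0.3091, 0.0613]
tool_rot: [0.67, 0.743, -0.001, 0.001]
ft_force: [0.1, -0.5, 0.4]
grip_width: 0.0519
grip_force: 0.0
```

Request:
send_rows(increments=[0, 0, 0, 0, 0, 0, 0, 0, 0, 0, 0, 0, 0, 0, 0, 0, 0, 0, 0, 0, 0, 0, 0, 0, 0, 0, 0, 0, 0, 0, 0, 0, 0, 0, 0, 0, 0, 0, 0, 0, 0, 0])

```text
time: 30.12
position: [0.5301, -0.3106, 0.0621]
tool_rot: [0.67, 0.742, -0.001, 0.002]
ft_force: [0.9, 0.4, 6.2]
grip_width: 0.0331
grip_force: 45.0
```

Run:
```python
from h import *
st()
```

```text
t30.12 p [ 0.5301 -0.3106  0.0621] yaw_y 5.8 zax [ 0.001 -0.004 -1.   ] F [0.9 0.4 6.2] w 0.0331 g 45.0 q [-0.71  0.74  1.59 -0.    0.82 -0.81]
```

Request:
send_rows(increments=[0, 0, 0, 0, 0, 2, 0, 0, 0, 0, 0, 0, 3.5, 0, 0, 0, 0, 0, 0, 4, 0, 0, 0, 0, 0, 0, 4, 0, 0, 0, 0, 0.07, 3.77, 0, 0, 0, 0, 0, 0.07, 3.77, 0, 0, 0, 0, 0, 0.07, 3.77, 0, 0, 0, 0, 0, 0.07, 3.77, 0, 0, 0, 0, 0, 0.07, 3.77, 0, 0, 0, 0, 0, 0.07, 3.77, 0, 0, 0, 0, 0, 0.07, 3.77, 0, 0, 0, 0, 0, 0.07, 3.77, 0, 0, 0, 0, 0, 0.07, 3.77, 0, 0, 0, 0, 0, 0.07, 3.77, 0, 0, 0, 0, 0, 0.07, 3.77, 0, 0, 0, 0, 0, 0.07, 3.77, 0, 0, 0, 0, 0, 0.07, 3.77, 0, 0, 0, 0, 0, 0.07, 3.77, 0, 0, 0, 0, 0, 0, 0, 0, 0, 0, 0, 0, 0, 0, 0, 0])

```text
time: 31.78
position: [0.5379, 0.2195, 0.1951]
tool_rot: [0.669, 0.744, -0.002, 0.0]
ft_force: [0.1, -0.8, -3.0]
grip_width: 0.0332
grip_force: 45.0
```

Run:
```python
from h import *
st(); c=shot('wrist','w13'); axis(c,(225,300,205,256)); o=dict(np.load('w10.npz')); axis(o,(225,300,205,256))
print(ray(c,258,229,.209),ray(o,258,229,.209))
```

```text
t31.78 p [0.5379 0.2195 0.1951] yaw_y 6.1 zax [-0.002 -0.003 -1.   ] F [ 0.1 -0.8 -3. ] w 0.0332 g 45.0 q [ 0.2   0.51  1.58 -0.    1.05  0.09]
bbox [234 230  51  22] n 617 top [0.5367 0.2239 0.2086] normal [ 0.009 -0.007  1.   ] foot [0.5362 0.2243 0.1546]
bbox [233 229  51  23] n 602 top [0.5253 0.1299 0.2089] normal [ 0.004 -0.022  1.   ] foot [0.5251 0.131  0.1549]
[0.53489068 0.23257554 0.209     ] [0.52415854 0.13820028 0.209     ]
```

Request:
send_rows(increments=[0, 0, 0, -0.5, -0.33, -3, 0, 0, 0, 0, 0, 0, -3.5, 0, 0, 0, 0, 0, 0, -3, 0, 0, 0, 0, 0, 0, -2, 0, 0, 0, 0, 0, 0, -0.5, 0, 0, 0, 0, 0, 0, -0.1, 0, 0, 0, 0, 0, 0, -0.1, 0, 0, 0, 0, 0, 0, -0.1, 0, 0, 0, 0, 0, 0, 0, 0, 0, 0, 0, 0, 0, 0, 0])

```text
time: 32.67
position: [0.5349, 0.2145, 0.0741]
tool_rot: [0.67, 0.742, -0.0, 0.001]
ft_force: [-0.3, 0.0, -1.6]
grip_width: 0.0333
grip_force: 45.0
```

Run:
```python
from h import *
st()
```

```text
t32.67 p [0.5349 0.2145 0.0741] yaw_y 5.8 zax [ 0.002 -0.002 -1.   ] F [-0.3  0.  -1.6] w 0.0333 g 45.0 q [ 0.19  0.68  1.68 -0.    0.78  0.09]
```

Request:
send_rows(increments=[0, 0, 0, 0, 0, -0.1, 0, 0, 0, 0, 0, 0, -0.1, 0, 0, 0, 0, 0, 0, -0.05, 0, 0, 0, 0, 0, 0, 0, 0])

```text
time: 33.0
position: [0.5346, 0.2147, 0.0721]
tool_rot: [0.67, 0.742, -0.0, 0.001]
ft_force: [-1.7, -0.5, 8.2]
grip_width: 0.0329
grip_force: 44.9
```

Request:
send_rows(increments=[0, 0, 0, 0.13, 0, 0, 0, 0, 0, 0, 0.13, 0, 0, 0, 0, 0, 0, 0.13, 0, 0, 0, 0, 0, 0, 0.13, 0, 0, 0, 0, 0, 0, 0.13, 0, 0, 0, 0, 0, 0, 0, 0, 0, 0])

```text
time: 33.5
position: [0.5374, 0.2147, 0.072]
tool_rot: [0.67, 0.742, -0.003, -0.002]
ft_force: [-6.4, 0.7, 13.0]
grip_width: 0.0331
grip_force: 44.9
```

Run:
```python
from h import *
st()
```

```text
t33.50 p [0.5374 0.2147 0.072 ] yaw_y 5.8 zax [-0.007 -0.003 -1.   ] F [-6.4  0.7 13. ] w 0.0331 g 44.9 q [ 0.19  0.69  1.67 -0.    0.79  0.09]
```

Request:
send_rows(increments=[0, 0, 0, 0.13, 0, 0.08, 0, 0, 0, 0, 0.13, 0, 0, 0, 0, 0, 0, 0.13, 0, 0, 0, 0, 0, 0, 0.13, 0, 0, 0, 0, 0, 0, 0.13, 0, 0, 0, 0, 0, 0, 0.13, 0, 0, 0, 0, 0, 0, 0.13, 0, 0, 0, 0, 0, 0, 0.13, 0, 0, 0, 0, 0, 0, 0, 0, 0, 0])

```text
time: 34.25
position: [0.5494, 0.2146, 0.072]
tool_rot: [0.67, 0.742, -0.002, -0.001]
ft_force: [-4.7, 0.3, 8.7]
grip_width: 0.033
grip_force: 44.9
```

Run:
```python
from h import *
st()
```

```text
t34.25 p [0.5494 0.2146 0.072 ] yaw_y 5.8 zax [-0.004 -0.003 -1.   ] F [-4.7  0.3  8.7] w 0.0330 g 44.9 q [ 0.18  0.7   1.64 -0.    0.81  0.08]
```

Request:
send_rows(increments=[0, 0, 0, 0, 0.2, 0.03, 0, 0, 0, 0, -0.135, 0, 0, 0, 0, 0, 0, -0.135, 0, 0, 0, 0, 0, 0, -0.135, 0, 0, 0, 0, 0, 0, -0.135, 0, 0, 0, 0, 0, 0, -0.135, 0, 0, 0, 0, 0, 0, -0.135, 0, 0, 0, 0, 0, 0, -0.135, 0, 0, 0, 0, 0, 0, -0.135, 0, 0, 0, 0, 0, 0, -0.135, 0, 0, 0, 0, 0, 0, -0.135, 0, 0, 0, 0, 0, 0, -0.135, 0, 0, 0, 0, 0, 0, -0.135, 0, 0, 0, 0, 0, 0, -0.135, 0, 0, 0, 0, 0, 0, 0, 0, 0, 0])

```text
time: 35.5
position: [0.5345, 0.2167, 0.0721]
tool_rot: [0.67, 0.742, 0.0, 0.001]
ft_force: [3.3, 0.8, 4.5]
grip_width: 0.0329
grip_force: 45.0
```

Run:
```python
from h import *
st()
```

```text
t35.50 p [0.5345 0.2167 0.0721] yaw_y 5.8 zax [ 0.002 -0.002 -1.   ] F [3.3 0.8 4.5] w 0.0329 g 45.0 q [ 0.19  0.69  1.68 -0.    0.77  0.09]
```

Request:
send_rows(increments=[0, 0, 0, 0, 0.18, 0, 0, 0, 0, 0, 0.135, 0, 0, 0, 0, 0, 0, 0.135, 0, 0, 0, 0, 0, 0, 0.135, 0, 0, 0, 0, 0, 0, 0.135, 0, 0, 0, 0, 0, 0, 0.135, 0, 0, 0, 0, 0, 0, 0.135, 0, 0, 0, 0, 0, 0, 0.135, 0, 0, 0, 0, 0, 0, 0.135, 0, 0, 0, 0, 0, 0, 0.135, 0, 0, 0, 0, 0, 0, 0.135, 0, 0, 0, 0, 0, 0, 0.135, 0, 0, 0, 0, 0, 0, 0.135, 0, 0, 0, 0, 0, 0, 0, 0, 0, 0])

```text
time: 36.67
position: [0.5428, 0.2178, 0.0718]
tool_rot: [0.67, 0.742, -0.007, -0.004]
ft_force: [-8.3, 0.0, 16.6]
grip_width: 0.0331
grip_force: 44.9
```

Run:
```python
from h import *
st()
```

```text
t36.67 p [0.5428 0.2178 0.0718] yaw_y 5.8 zax [-0.015 -0.004 -1.   ] F [-8.3  0.  16.6] w 0.0331 g 44.9 q [ 0.19  0.7   1.64 -0.    0.81  0.09]
```

Request:
send_rows(increments=[0, 0, 0, -0.15, 0, 0, 0, 0, 0, 0, -0.15, 0, 0, 0, 0, 0, 0, -0.15, 0, 0, 0, 0, 0, 0, -0.1, 0, 0, 0, 0, 0, 0, 0, 0, 0, 0])

```text
time: 37.08
position: [0.5422, 0.2177, 0.0719]
tool_rot: [0.67, 0.742, -0.003, -0.0]
ft_force: [-1.3, -2.3, 8.4]
grip_width: 0.0329
grip_force: 45.0
```

Run:
```python
from h import *
st()
```

```text
t37.08 p [0.5422 0.2177 0.0719] yaw_y 5.9 zax [-0.004 -0.004 -1.   ] F [-1.3 -2.3  8.4] w 0.0329 g 45.0 q [ 0.19  0.7   1.65 -0.    0.8   0.09]
```

Request:
send_rows(increments=[0, 0, 0, 0, -0.1, 0, 0, 0, 0, 0, 0, -0.1, 0, 0, 0, 0, 0, 0, -0.1, 0, 0, 0, 0, 0, 0, 0, 0, 0])

```text
time: 37.42
position: [0.5423, 0.2166, 0.0721]
tool_rot: [0.671, 0.742, -0.001, -0.001]
ft_force: [-1.8, 4.0, 9.1]
grip_width: 0.033
grip_force: 45.0
```

Run:
```python
from h import *
st(); c=shot('wrist','w14'); axis(c,(225,300,205,256))
P=cloud(c); a=P[170:215:3,225:290:8,2]; print((a*1000).round(0).astype(int))
```

```text
t37.42 p [0.5423 0.2166 0.0721] yaw_y 5.7 zax [-0.004  0.    -1.   ] F [-1.8  4.   9.1] w 0.0330 g 45.0 q [0.19 0.69 1.66 0.   0.79 0.09]
bbox [234 230  52  22] n 599 top [0.5408 0.221  0.0858] normal [ 0.006 -0.02   1.   ] foot [0.5405 0.222  0.0318]
[[33 35 35 34 35 34 35 35 35]
 [32 31 35 35 35 35 36 35 35]
 [32 32 32 31 34 35 35 35 35]
 [32 32 31 32 33 32 35 35 35]
 [31 31 32 32 31 32 31 33 36]
 [33 32 30 31 32 32 31 31 31]
 [31 33 31 32 31 32 32 30 31]
 [32 32 32 32 32 32 32 32 33]
 [32 32 32 32 32 31 32 32 33]
 [33 32 32 32 32 31 32 32 31]
 [32 32 32 32 34 31 33 31 33]
 [31 31 33 36 40 40 33 32 32]
 [32 32 32 42 46 47 38 33 32]
 [33 32 36 48 52 51 44 33 32]
 [33 32 43 53 58 57 50 32 32]]
```

Request:
send_rows(increments=[0, 0, 0, 0, 0.15, 0.05, 0, 0, 0, 0, 0, 0.15, 0, 0, 0, 0, 0, 0.13, 0, 0, 0, 0, 0, 0, 0.13, 0, 0.01, 0, 0, 0, 0, 0.13, 0, 0.01, 0, 0, 0, 0, 0.13, 0, 0.01, 0, 0, 0, 0, 0.13, 0, 0.01, 0, 0, 0, 0, 0.13, 0, 0.01, 0, 0, 0, 0, 0.13, 0, 0, 0, 0, 0, 0, 0, 0, 0, 0])

```text
time: 38.3
position: [0.5483, 0.2179, 0.072]
tool_rot: [0.67, 0.742, -0.005, -0.003]
ft_force: [-6.3, -0.4, 9.1]
grip_width: 0.0329
grip_force: 45.0
```

Run:
```python
from h import *
st()
```

```text
t38.30 p [0.5483 0.2179 0.072 ] yaw_y 5.8 zax [-0.012 -0.004 -1.   ] F [-6.3 -0.4  9.1] w 0.0329 g 45.0 q [ 0.19  0.7   1.63 -0.    0.82  0.09]
```

Request:
send_rows(increments=[0, 0, 0, 0, 0.2, 0, 0, 0, 0, 0, -0.14, 0, 0, 0, 0, 0, 0, -0.14, 0, 0, 0, 0, 0, 0, -0.14, 0, 0, 0, 0, 0, 0, -0.14, 0, 0, 0, 0, 0, 0, -0.14, 0, 0, 0, 0, 0, 0, -0.14, 0, 0, 0, 0, 0, 0, -0.14, 0, 0, 0, 0, 0, 0, -0.14, 0, 0, 0, 0, 0, 0, -0.14, 0, 0, 0, 0, 0, 0, -0.14, 0, 0, 0, 0, 0, 0, -0.14, 0, 0, 0, 0, 0, 0, -0.14, 0, 0, 0, 0, 0, 0, -0.14, 0, 0, 0, 0, 0, 0, -0.14, 0, 0, 0, 0, 0, 0, 0, 0, 0, 0])

```text
time: 39.63
position: [0.5327, 0.2202, 0.0722]
tool_rot: [0.67, 0.742, -0.002, -0.0]
ft_force: [-0.9, -0.3, -1.6]
grip_width: 0.0333
grip_force: 45.0
```

Run:
```python
from h import *
st()
```

```text
t39.63 p [0.5327 0.2202 0.0722] yaw_y 5.8 zax [-0.002 -0.002 -1.   ] F [-0.9 -0.3 -1.6] w 0.0333 g 45.0 q [ 0.2   0.69  1.68 -0.    0.78  0.1 ]
```

Request:
send_rows(increments=[0, 0, 0, 0, 0, -0.08, 0, 0, 0, 0, 0.14, 0, 0, 0, 0, 0, 0, 0.14, 0, 0, 0, 0, 0, 0, 0.14, 0, 0, 0, 0, 0, 0, 0.14, 0, 0, 0, 0, 0, 0, 0.14, 0, 0, 0, 0, 0, 0, 0.14, 0, 0, 0, 0, 0, 0, 0.14, 0, 0, 0, 0, 0, 0, 0.14, 0, 0, 0, 0, 0, 0, 0.14, 0, 0, 0, 0, 0, 0, 0.14, 0, 0, 0, 0, 0, 0, 0.14, 0, 0, 0, 0, 0, 0, 0.14, 0, 0, 0, 0, 0, 0, 0.14, 0, 0, 0, 0, 0, 0, 0, 0, 0, 0])

```text
time: 40.88
position: [0.5518, 0.2203, 0.072]
tool_rot: [0.67, 0.742, -0.001, 0.0]
ft_force: [-2.9, -0.5, 5.2]
grip_width: 0.0329
grip_force: 45.0
```

Run:
```python
from h import *
st()
```

```text
t40.88 p [0.5518 0.2203 0.072 ] yaw_y 5.8 zax [-0.001 -0.002 -1.   ] F [-2.9 -0.5  5.2] w 0.0329 g 45.0 q [ 0.19  0.7   1.63 -0.    0.81  0.09]
```

Request:
send_rows(increments=[0, 0, 0, 0, 0.18, 0, 0, 0, 0, 0, -0.14, 0, 0, 0, 0, 0, 0, -0.14, 0, 0, 0, 0, 0, 0, -0.14, 0, -0.01, 0, 0, 0, 0, -0.14, 0, -0.01, 0, 0, 0, 0, -0.14, 0, -0.01, 0, 0, 0, 0, -0.14, 0, -0.01, 0, 0, 0, 0, -0.14, 0, -0.01, 0, 0, 0, 0, -0.14, 0, 0, 0, 0, 0, 0, -0.14, 0, 0, 0, 0, 0, 0, -0.14, 0, 0, 0, 0, 0, 0, -0.14, 0, 0, 0, 0, 0, 0, -0.14, 0, 0, 0, 0, 0, 0, -0.14, 0, 0, 0, 0, 0, 0, -0.14, 0, 0, 0, 0, 0, 0, 0, 0, 0, 0])

```text
time: 42.22
position: [0.5335, 0.2223, 0.0722]
tool_rot: [0.67, 0.742, 0.0, 0.002]
ft_force: [3.2, -0.1, 5.0]
grip_width: 0.0331
grip_force: 45.0
```

Run:
```python
from h import *
st()
```

```text
t42.22 p [0.5335 0.2223 0.0722] yaw_y 5.8 zax [ 0.003 -0.002 -1.   ] F [ 3.2 -0.1  5. ] w 0.0331 g 45.0 q [ 0.2   0.69  1.68 -0.    0.78  0.1 ]
```

Not yet found. Next line at y ≈ 0.224, going +x.

Request:
send_rows(increments=[0, 0, 0, 0, 0.18, 0, 0, 0, 0, 0, 0.14, 0, 0, 0, 0, 0, 0, 0.14, 0, 0, 0, 0, 0, 0, 0.14, 0, 0.01, 0, 0, 0, 0, 0.14, 0, 0.01, 0, 0, 0, 0, 0.14, 0, 0.01, 0, 0, 0, 0, 0.14, 0, 0.01, 0, 0, 0, 0, 0.14, 0, 0, 0, 0, 0, 0, 0.14, 0, 0, 0, 0, 0, 0, 0.14, 0, 0, 0, 0, 0, 0, 0.14, 0, 0, 0, 0, 0, 0, 0.14, 0, 0, 0, 0, 0, 0, 0.14, 0, 0, 0, 0, 0, 0, 0.14, 0, 0, 0, 0, 0, 0, 0, 0, 0, 0])

```text
time: 43.47
position: [0.5468, 0.2238, 0.0707]
tool_rot: [0.67, 0.742, -0.004, -0.002]
ft_force: [-3.4, 1.9, 1.1]
grip_width: 0.0334
grip_force: 45.0
```

Run:
```python
from h import *
st()
```

```text
t43.47 p [0.5468 0.2238 0.0707] yaw_y 5.8 zax [-0.009 -0.003 -1.   ] F [-3.4  1.9  1.1] w 0.0334 g 45.0 q [ 0.2   0.7   1.64 -0.    0.81  0.1 ]
```

Caught again (z 0.0707). I'll relax and press in.

Request:
send_rows(increments=[0, 0, 0, -0.12, 0.05, 0, 0, 0, 0, 0, -0.12, 0.05, 0, 0, 0, 0, 0, 0, 0, -0.12, 0, 0, 0, 0, 0, 0, -0.12, 0, 0, 0, 0, 0, 0, 0, 0])

```text
time: 43.88
position: [0.5467, 0.2249, 0.07]
tool_rot: [0.67, 0.742, -0.002, -0.0]
ft_force: [-5.8, 0.2, 8.9]
grip_width: 0.0328
grip_force: 45.0
```

Run:
```python
from h import *
st()
```

```text
t43.88 p [0.5467 0.2249 0.07  ] yaw_y 5.8 zax [-0.004 -0.003 -1.   ] F [-5.8  0.2  8.9] w 0.0328 g 45.0 q [ 0.2   0.7   1.64 -0.    0.8   0.1 ]
```

Request:
send_rows(increments=[0, 0, 0, -0.1, 0, 0, 0, 0, 0, 0, -0.1, 0, 0, 0, 0, 0, 0, -0.05, 0, 0, 0, 0, 0, 0, 0, 0, 0, 0])

```text
time: 44.22
position: [0.5464, 0.225, 0.07]
tool_rot: [0.67, 0.742, -0.0, 0.001]
ft_force: [-1.5, 0.2, 5.2]
grip_width: 0.0331
grip_force: 45.0
```

Run:
```python
from h import *
st(); c=shot('wrist','w15'); axis(c,(225,300,205,256))
P=cloud(c); a=P[185:212:3,225:290:8,2]; print((a*1000).round(0).astype(int))
```

```text
t44.22 p [0.5464 0.225  0.07  ] yaw_y 5.8 zax [ 0.001 -0.002 -1.   ] F [-1.5  0.2  5.2] w 0.0331 g 45.0 q [ 0.2   0.7   1.64 -0.    0.8   0.1 ]
bbox [234 230  50  22] n 632 top [0.545  0.2294 0.0835] normal [ 0.001 -0.028  1.   ] foot [0.5449 0.2309 0.0295]
[[32 32 35 35 36 34 35 34 34]
 [32 32 32 31 35 35 34 34 35]
 [32 32 32 32 31 31 35 34 35]
 [33 32 32 31 31 31 32 32 34]
 [31 32 32 31 28 32 32 32 31]
 [33 32 32 29 30 30 31 32 31]
 [33 32 30 32 38 37 30 31 33]
 [31 32 31 39 43 43 35 31 33]
 [32 32 32 46 49 48 40 31 32]]
```

Request:
send_rows(increments=[0, 0, 0, 0, 0.08, 0, 0, 0, 0, 0, 0, 0.08, 0, 0, 0, 0, 0, 0, 0.08, 0, 0, 0, 0, 0, 0, 0, 0, 0])

```text
time: 44.6
position: [0.5463, 0.226, 0.0698]
tool_rot: [0.67, 0.743, -0.002, 0.002]
ft_force: [-1.5, -4.9, 6.8]
grip_width: 0.033
grip_force: 45.0
```

Run:
```python
from h import *
st()
```

```text
t44.60 p [0.5463 0.226  0.0698] yaw_y 5.9 zax [ 0.001 -0.005 -1.   ] F [-1.5 -4.9  6.8] w 0.0330 g 45.0 q [ 0.21  0.7   1.64 -0.01  0.8   0.11]
```

Request:
send_rows(increments=[0, 0, 0, 0, -0.08, 0, 0, 0, 0, 0, 0, -0.06, 0, 0, 0, 0, 0, 0, 0, 0, 0, 0, 0, 0, 0, 0, -0.05, 0, 0, 0, 0, 0, 0, 0, 0], newtons=8)

```text
time: 45.02
position: [0.5454, 0.2259, 0.068]
tool_rot: [0.67, 0.742, -0.001, 0.0]
ft_force: [1.0, -0.6, -1.0]
grip_width: 0.0336
grip_force: 8.0
```

Run:
```python
from h import *
st(); c=shot('wrist','w16'); axis(c,(225,300,205,256))
P=cloud(c); a=P[185:212:3,225:290:8,2]; print((a*1000).round(0).astype(int))
```

```text
t45.02 p [0.5454 0.2259 0.068 ] yaw_y 5.8 zax [-0.001 -0.002 -1.   ] F [ 1.  -0.6 -1. ] w 0.0336 g 8.0 q [ 0.2   0.71  1.64 -0.    0.79  0.1 ]
bbox [234 230  51  22] n 624 top [0.5442 0.2301 0.0814] normal [ 0.007 -0.     1.   ] foot [0.5438 0.2301 0.0274]
[[ 31  36  34  34  34  35  35  34  33]
 [ 32  30  30  35  34  35  35  34  33]
 [ 32  32  32  32  32  33  35  34  34]
 [ 32  32  33  31  32  32  34  35  34]
 [ 31  31  31  32  32  31  31  33  35]
 [ 31  33  32  30  28  31  31  32 222]
 [ 31  32  33  28  34  33  32  32  32]
 [ 32  32  28  35  39  38  30  32  31]
 [ 32  31  27  43  45  45  38  31  31]]
```

The softer grip let it square up, and it's now free inside the socket. Lower and release.

Request:
send_rows(increments=[0, 0, 0, 0, 0, -0.3, 0, 0, 0, 0, 0, 0, -0.3, 0, 0, 0, 0, 0, 0, -0.3, 0, 0, 0, 0, 0, 0, -0.3, 0, 0, 0, 0, 0, 0, 0, 0])

```text
time: 45.48
position: [0.545, 0.2258, 0.0558]
tool_rot: [0.67, 0.742, -0.002, -0.0]
ft_force: [0.2, 0.0, -2.0]
grip_width: 0.0335
grip_force: 8.0
```

Run:
```python
from h import *
st(); c=robot.camera('wrist'); axis(c,(225,300,205,256))
```

```text
t45.48 p [0.545  0.2258 0.0558] yaw_y 5.8 zax [-0.002 -0.003 -1.   ] F [ 0.2  0.  -2. ] w 0.0335 g 8.0 q [ 0.2   0.73  1.65 -0.    0.77  0.1 ]
bbox [234 230  52  22] n 597 top [0.5438 0.2301 0.0691] normal [0.004 0.003 1.   ] foot [0.5436 0.23   0.0151]
```

Request:
send_rows(increments=[0, 0, 0, 0, 0, 0, 0.6, 0, 0, 0, 0, 0, 0, 0.6, 0, 0, 0, 0, 0, 0, 0.6, 0, 0, 0, 0, 0, 2.5, 0.6, 0, 0, 0, 0, 0, 4, 0.6, 0, 0, 0, 0, 0, 4, 0.6, 0, 0, 0, 0, 0, 4, 0.6, 0, 0, 0, -0.98, -3.83, 0, 0.32, 0, 0, 0, -0.98, -3.83, 0, 0.32, 0, 0, 0, -0.98, -3.83, 0, 0.32, 0, 0, 0, -0.98, -3.83, 0, 0.32, 0, 0, 0, -0.98, -3.83, 0, 0.32, 0, 0, 0, -0.98, -3.83, 0, 0.32, 0, 0, 0, -0.98, -3.83, 0, 0.32, 0, 0, 0, -0.98, -3.83, 0, 0.32, 0, 0, 0, -0.98, -3.83, 0, 0.32, 0, 0, 0, -0.98, -3.83, 0, 0.32, 0, 0, 0, -0.98, -3.83, 0, 0.32, 0, 0, 0, -0.98, -3.83, 0, 0.32])

```text
time: 47.12
position: [0.4271, -0.2356, 0.2022]
tool_rot: [0.67, 0.742, -0.001, 0.001]
ft_force: [0.5, 0.1, -0.3]
grip_width: 0.0274
grip_force: 0.0
```

Request:
send_rows(increments=[0, 0, 0, -0.98, -3.83, 0, 0.32, 0, 0, 0, -0.98, -3.83, 0, 0.32, 0, 0, 0, 0, 0, 0, 0.32, 0, 0, 0, 0, 0, 0, 0.32])

```text
time: 47.45
position: [0.4078, -0.3126, 0.202]
tool_rot: [0.672, 0.741, -0.001, 0.001]
ft_force: [0.4, 0.6, 0.2]
grip_width: 0.0279
grip_force: 0.0
```

Run:
```python
from h import *
st(); c=shot('wrist','w17'); t=shot('top','top4')
for p in posts(t,.064): print(p)
for r in((205,230,230,265),(235,265,230,265),(270,300,230,265)): axis(t,r)
print(posts(c,.076,(180,420,40,245)))
h=c['image'].astype(int); 
# handle: dark pixels upper part
m=(h.max(-1)<90).astype(np.uint8); m[215:]=0
n,l,s,ce=cv2.connectedComponentsWithStats(m)
for i in range(1,n):
    if s[i,4]>150: print(s[i],ray(c,*ce[i],.062).round(4))
print(proj(c,(.405,-.309,.062)))
```

```text
t47.45 p [ 0.4078 -0.3126  0.202 ] yaw_y 5.6 zax [ 0.    -0.003 -1.   ] F [0.4 0.6 0.2] w 0.0279 g 0.0 q [-0.87  0.42  1.74 -0.    0.98 -0.97]
(248, 245, 6.8, array([0.526 , 0.1205, 0.064 ]))
(283, 245, 6.9, array([0.5169, 0.0348, 0.064 ]))
(208, 242, 6.8, array([0.5444, 0.2198, 0.064 ]))
bbox [205 237   8  11] n 40 top [0.5451 0.218  0.0631] normal [-0.135  0.151  0.979] foot [0.5524 0.2099 0.0103]
bbox [244 240  10  11] n 46 top [0.5269 0.1202 0.0639] normal [ 0.021 -0.007  1.   ] foot [0.5257 0.1206 0.0099]
bbox [279 239  10  11] n 51 top [0.5174 0.0342 0.0638] normal [-0.008  0.064  0.998] foot [0.5179 0.0308 0.0099]
[]
[ 439   61   71  154 1776] [ 0.626  -0.2107  0.062 ]
(np.float64(257.85370891244725), np.float64(176.3866847556815))
```

View pics/w17.png

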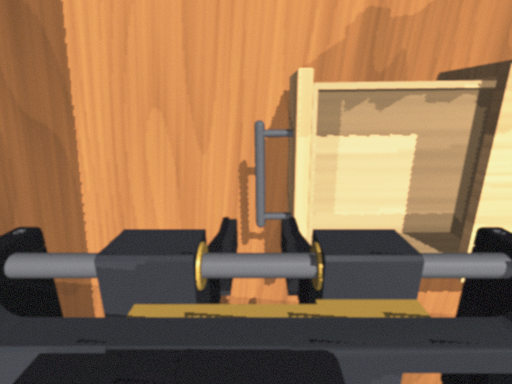

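All three posts are seated (tops at z 0.063–0.064) and the drawer is empty, with its handle at (260,175). I'll grip the handle and shut the drawer.

Request:
send_rows(increments=[0, 0, 0, -0.05, 0, -4, 0.32, 0, 0, 0, 0, 0, -4, 0.32, 0, 0, 0, 0, 0, -3.5, 0.32, 0, 0, 0, 0, 0, -1.9, 0.32, 0, 0, 0, 0, 0, 0, 0.32, 0, 0, 0, 0, 0, 0, 0, 0, 0, 0, 0, 0, 0, 0, 0, 0, 0, 0, 0, 0, 0, 0, 0, 0, 0, 0, 0, 0], newtons=25)

```text
time: 48.3
position: [0.4087, -0.3109, 0.0694]
tool_rot: [0.67, 0.742, -0.001, 0.002]
ft_force: [0.8, 1.3, 3.6]
grip_width: 0.0101
grip_force: 25.0
```

Request:
send_rows(increments=[0, 0, 0, 0.5, 0.05, 0, 0, 0, 0, 0, 1, 0.105, 0, 0, 0, 0, 0, 1, 0.105, 0, 0, 0, 0, 0, 1, 0.105, 0, 0, 0, 0, 0, 1, 0.105, 0, 0, 0, 0, 0, 1, 0.105, 0, 0, 0, 0, 0, 1, 0.105, 0, 0, 0, 0, 0, 1, 0.105, 0, 0, 0, 0, 0, 1, 0.105, 0, 0, 0, 0, 0, 1, 0.105, 0, 0, 0, 0, 0, 1, 0.105, 0, 0, 0, 0, 0, 1, 0.105, 0, 0, 0, 0, 0, 1, 0.105, 0, 0, 0, 0, 0, 1, 0.105, 0, 0, 0, 0, 0, 1, 0.105, 0, 0, 0, 0, 0, 1, 0.105, 0, 0, 0, 0, 0, 1, 0.105, 0, 0, 0, 0, 0, 0.3, 0.03, 0, 0, 0, 0, 0, 0, 0, 0, 0])

```text
time: 49.88
position: [0.5734, -0.2928, 0.0693]
tool_rot: [0.669, 0.743, -0.003, -0.002]
ft_force: [-7.4, -0.6, 10.1]
grip_width: 0.0099
grip_force: 25.0
```

Run:
```python
from h import *
st()
```

```text
t49.88 p [ 0.5734 -0.2928  0.0693] yaw_y 6.0 zax [-0.007 -0.003 -1.   ] F [-7.4 -0.6 10.1] w 0.0099 g 25.0 q [-0.64  0.76  1.5  -0.01  0.89 -0.74]
```

Request:
send_rows(increments=[0, 0, 0, 0.3, 0.03, 0, 0, 0, 0, 0, 0, 0, 0, 0, 0, 0, 0, -0.4, -0.04, 0, 0, 0, 0, 0, 0, 0, 0, 0.28, 0, 0, 0, 0, 0, 0, 0.28, 0, 0, 0, 0, 0, 0, 0.28, 0, 0, 0, 0, 0, 2.5, 0.28, 0, 0, 0, 0, 0, 3.5, 0.28, 0, 0, 0, 0, 0, 3.5, 0.28, 0, 0, 0, -2, 0, 3.5, 0.28, 0, 0, 0, -2.5, 0, 2, 0.28, 0, 0, 0, -3.5, 0, 0, 0.28, 0, 0, 0, -3, 0, 0, 0.28, 0, 0, 0, -3, 0, 0, 0.28, 0, 0, 0, 0, 0, 0, 0.28])

```text
time: 51.13
position: [0.4298, -0.2909, 0.2175]
tool_rot: [0.671, 0.742, -0.002, -0.003]
ft_force: [0.2, 1.4, 0.1]
grip_width: 0.0244
grip_force: 0.0
```

Run:
```python
from h import *
st(); t=shot('top','top5'); a=dict(np.load('top0.npz'))
for c in(a,t):
    P=cloud(c);z=P[...,2]; h=c['image'].astype(int); u=np.arange(512)[None]+0*z; v=np.arange(384)[:,None]+0*z
    m=(abs(z-.065)<.012)&(u>380)&(u<440)&(v>190)&(v<222)&(h.max(-1)<70); print('handle',P[m].mean(0).round(4),m.sum())
for n,(r0,r1,c0,c1) in dict(vase=(110,170,218,270),pot=(130,200,135,205),coaster=(148,190,278,322)).items():
    print(n,abs(a['image'][r0:r1,c0:c1].astype(int)-t['image'][r0:r1,c0:c1]).mean().round(2))
```

```text
t51.13 p [ 0.4298 -0.2909  0.2175] yaw_y 5.7 zax [-0.006  0.001 -1.   ] F [0.2 1.4 0.1] w 0.0244 g 0.0 q [-0.81  0.41  1.71 -0.    1.03 -0.91]
handle [ 0.5732 -0.2862  0.0655] 259
handle [ 0.5766 -0.2901  0.0663] 183
vase 6.04
pot 6.24
coaster 8.47
```

View pics/top5.png

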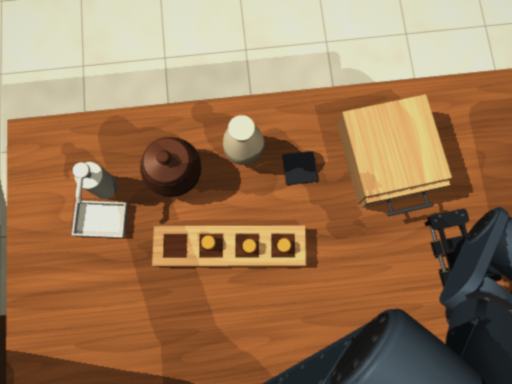

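The top view shows three posts standing in the wells at (208,243), (249,246) and (284,245). The drawer looks shut and the bystanders are where they started. One numeric check that the drawer is shut.

Run:
```python
from h import *
for f in('top0','top5'):
    h=np.load(f+'.npz')['image'].astype(float).sum(-1); r=[]
    for u in range(398,426,3):
        w=np.clip(260-h[198:222,u],0,None); r.append(round(198+(w*np.arange(24)).sum()/max(w.sum(),1),1))
    print(f,r)
```

```text
top0 [np.float64(207.9), np.float64(207.4), np.float64(207.5), np.float64(209.7), np.float64(208.4), np.float64(208.2), np.float64(208.2), np.float64(209.6), np.float64(209.8), np.float64(208.7)]
top5 [np.float64(205.6), np.float64(205.1), np.float64(207.9), np.float64(210.2), np.float64(208.5), np.float64(208.4), np.float64(208.4), np.float64(207.7), np.float64(207.5), np.float64(208.6)]
```

The handle is at the same pixels as at the start (207–209), so the drawer is fully shut. Handing in.

```bash
python3 -c "
from rig import robot
print(robot.hand_in())"
```

```text
the job is handed in; nothing more can be done
None
```

The drawer held three brass posts; each is now seated upright in its own well, the drawer is shut, the vase, bean pot and coaster look unmoved, and the job is handed in (no verdict was returned).

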